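# Clear the rock-crushing tray and set its splinter guard at 45 degrees

### The arm

A 6-joint arm with a two-finger parallel gripper is mounted at the origin on the work surface. World frame = base frame: x ahead of the robot, y to its left, z up, the work surface at z = 0. Lengths are in m, angles in degrees, forces in N, time in s.
With the tool pointing down it reaches from about 0.325 to 0.775 m from the base axis. Payload 5.5 kg.
Tool frame: the origin (TCP) lies midway between the tips of the shut fingers; the grasp point (between the pads) lies 19 mm behind it (manip.grasp_offset is the distance from the TCP to the grasp point, in m); y points along the fingers, z is the direction in which the jaws open and shut, and the axes are right-handed (so a half turn about y gives the same grasp; the last joint's range is limited). The gripper opens to 88 mm and grips with 3 to 60 N. Pads are 20 mm wide; open, the fingers measure 115 mm over their backs; the gripper's body (75 mm by 178 mm) begins 61 mm behind the grasp point.
Start: joints at [-3.249, 5.22, 70.514, -0, 104.267, -3.249], TCP at [0.6, -0, 0.223] pointing down, gripper open.
Joint ranges: [-164.24, 164.24], [-49.07, 125.15], [9.68, 141.18], [-86.29, 266.29], [3.28, 154.24], [-151.56, 151.56]. Speed limits (degrees/s): [147.25, 147.25, 172.46, 180, 180, 180].

### API

Orientations are given as [roll, pitch, yaw] about the fixed x, y, z axes, in that order (R = Rz(yaw) Ry(pitch) Rx(roll)).
In Python, from station import manip, eyes gives the robot as it stands. The module is installed in compiled form; this text tells all that it offers.
- The arm moves only by the shell command python3 -m pendant 'ROWS' [FORCE]. ROWS is JSON, one flat list of numbers, 7 for each row, row after row: the shift along the tool's x, y, z in cm, then the turn, a rotation vector about the tool's x, y, z in rad, then the opening in per cent of the stroke, from 0 (shut) to 100 (fully open). A call has 1 to 5 rows; each row shifts and turns the commanded pose from where the row before left it, along the tool's axes as they then stand; what a row does not reach is not made up. A row lasts 1/10 s, in which the tool goes at most 50 mm and 8.59 degrees, less where a joint would pass 70% of its speed; a pose out of reach is approached as far as the arm can. A call is refused whole if a number of a shift passes 5 or a number of a turn 0.15, either way. A call with a gripper value outside its range is refused whole. The fingers move at their own pace and stop on an object; FORCE is the grip in N (left out, the last holds). Time passes only in rows, so rows that do not move let the fingers close. It gives the time, the measured TCP pose, the force and the opening at its end, in the units of the state.
- manip.get_state(): the state, without advancing time (a new reading comes with each control period).
- eyes.camera(name): name is "scene" or "side" or "wrist"; returns a dict with "color" (400x640x3 uint8, blue, green, red), "fx", "fy", "cx", "cy" (pixels), "cam_to_world" (4x4, takes a point from camera to world coordinates). Camera axes: x right, y up, looking along -z (the intrinsics and any distortion apply to the point x, -y, -z); pixel columns grow to the right and rows downward; lengths in m; the calibration is good to about 2 mm. A picture is of the moment at which its call begins. There is no depth.
- manip.job_done(): hands the job in, once; it reports no verdict.
The state is a dict: "clock": time; "joint_positions": joint angles; "qd": joint speeds; "tau": joint torques, N m; "tcp_pos": TCP position; "orientation": TCP orientation; "ft_force": force on the tool from outside, world axes, zero at the start; "wrist_torque": the same for the moment, N m; "grip_width": finger opening in m.
Only numpy, scipy, OpenCV 4.12 (cv2) and the standard library are available. Lean on these libraries where they do the work, as an engineer would, in place of code of your own. Each camera call takes 0.05 s, during which the arm holds its last target. There are 200 camera calls.

### The job

Get the crushing tray ready for the next rock: swing the splinter guard up to upright or further, lay every sample bottle from the tray flat in the open drawer and slide the drawer fully shut, and stand the rock on its flat base in the middle of the anvil plate. Last of all bring the guard down to 45 degrees, let go of it and make sure that it stays there; leave the other things on the bench where they are.

Things in the scene. Friction and masses are not known exactly. Their poses are not given: they have to be found in the camera images.
- plate_top (a point): centre of the top face of the square dark steel anvil plate (100 x 100 mm, 10 mm thick), bolted to the floor of the fixed stainless crushing tray, its top 14 mm above the bench. Axes of plate and tray: x away from the robot towards the tray's hinged back, y along the hinge, z up
- hinge (a point): middle of the guard's hinge axis (y), 165 mm behind the plate's centre and 60 mm above the bench; axes as the tray's. The tray measures 340 mm along y, and along x from 129 mm in front of the plate's centre to 159 mm behind it; its floor lies 4 mm above the bench, its rim 22 mm, its walls are 4 mm thick
- guard_bar (a point): middle of the guard's pull bar: a round steel bar 14 mm thick and 150 mm long, parallel to the hinge axis and 222 mm from it, held on two stand-offs 130 mm apart, with about 43 mm of open gap between the bar and the front edge of the guard. Pinched from above it may turn between the fingers while the guard swings. Its height over the bench is 60 mm + 222 mm x sin(guard angle)
- guard (a joint): angle in rad of the splinter guard (clear panel in a steel frame, 300 mm wide, 172 mm long, hinged at the tray's back, reaching forward) above level: 0 = level over the tray, 1.57 = upright, stop at 1.85; lifting the front raises it. Stiff friction hinge (about 1.2 N m, 5 to 8 N at the bar to lift): it stays where it is left. Quadrants at the hinge have a mark every 15 degrees, the longest at 45
- unit_drawer0 (a joint): opening in m of the upper drawer of the grey two-drawer unit on the bench: 0 = fully shut, growing towards the robot, at most 0.173. It starts well open and slides with about 1 N of friction. The unit is 250 mm deep, 330 mm wide and 156 mm high, fixed
- drawer_floor (a point): centre of the inside floor of that drawer, 88 mm above the bench; x points away from the robot into the unit, y across, z up. Inside 205 mm (x) by 288 mm (y), walls 46 mm above the floor; open by d, the part from x = -102 mm to d - 108 mm lies clear in front of the unit, whose top is 68 mm above this floor. Front panel: outer face at x = -124 mm, top 55 mm above the floor
- unit_drawer0_handle (a point): middle of that drawer's bar handle: a round steel bar 120 mm long along y, 35 mm in front of the front panel; moves with the drawer. Pushing it away from the robot shuts the drawer
- rock: brown broken rock with a flat sawn base, about 90 mm long (x), 52 mm wide (y) between two nearly upright flanks, and 62 mm high, about 0.42 kg, lying on the bench to the left of the tray. Origin: centre of its flat base, z up
- bottle1: one of two to four like square white plastic sample bottles with a round orange screw cap, lying in the tray: square body 40 x 40 x 70 mm, cap 34 mm across, 95 mm long in all, about 0.12 kg. Origin: centre of the body's underside as it lies at the start; x along the bottle towards the cap (body from -35 to +35 mm, cap ends at +60 mm), z up
- bottle2: one of two to four like square white plastic sample bottles with a round orange screw cap, lying in the tray: square body 40 x 40 x 70 mm, cap 34 mm across, 95 mm long in all, about 0.12 kg. Origin: centre of the body's underside as it lies at the start; x along the bottle towards the cap (body from -35 to +35 mm, cap ends at +60 mm), z up
- bottle3: one of two to four like square white plastic sample bottles with a round orange screw cap, lying in the tray: square body 40 x 40 x 70 mm, cap 34 mm across, 95 mm long in all, about 0.12 kg. Origin: centre of the body's underside as it lies at the start; x along the bottle towards the cap (body from -35 to +35 mm, cap ends at +60 mm), z up
- bottle4: one of two to four like square white plastic sample bottles with a round orange screw cap, lying in the tray: square body 40 x 40 x 70 mm, cap 34 mm across, 95 mm long in all, about 0.12 kg. Origin: centre of the body's underside as it lies at the start; x along the bottle towards the cap (body from -35 to +35 mm, cap ends at +60 mm), z up
- hammer: hammer 280 mm long lying on the bench left of the rock; not to be disturbed
- ear_defenders: pair of teal ear defenders, about 170 mm wide and 70 mm high, lying right of the drawer unit; not to be disturbed
- torch: yellow and blue torch, 170 mm long, lying left of the tray, behind the rock; not to be disturbed
- wash_bottle: white round bottle with red cap, 180 mm high, near the front right; not to be disturbed
- amber_jar: amber glass jar, 100 mm high, behind the tray; not to be disturbed
- tube_rack: white rack with orange-capped tubes, 90 x 170 mm and 111 mm high, behind the tray; not to be disturbed
- notebook: yellow notebook 150 x 210 x 14 mm, on the bench near the front right; not to be disturbed
Mind the look-alikes: they are no part of the job. Of the things that look like the rock, take the one that is nearest to the robot's base at the start.

How it is judged (in metres and radians):
On the way, in this order (a step that is already met when the one before it is completed fails the run):
1. the guard has been swung up to upright or further (at least 83 degrees) (value of joint guard above 1.45 rad), for 0.2 s.
2. every sample bottle lies in the upper drawer and the drawer is fully shut (within 8 mm) (x of bottle1 in the frame of drawer_floor between -0.105 and 0.105 m and y of bottle1 in the frame of drawer_floor between -0.15 and 0.15 m and z of bottle1 in the frame of drawer_floor between -0.01 and 0.05 m and linear speed of each of bottle1, bottle2, bottle3, bottle4 below 0.03 m/s and x of bottle2 in the frame of drawer_floor between -0.105 and 0.105 m and y of bottle2 in the frame of drawer_floor between -0.15 and 0.15 m and z of bottle2 in the frame of drawer_floor between -0.01 and 0.05 m and x of bottle3 in the frame of drawer_floor between -0.105 and 0.105 m and y of bottle3 in the frame of drawer_floor between -0.15 and 0.15 m and z of bottle3 in the frame of drawer_floor between -0.01 and 0.05 m and x of bottle4 in the frame of drawer_floor between -0.105 and 0.105 m and y of bottle4 in the frame of drawer_floor between -0.15 and 0.15 m and z of bottle4 in the frame of drawer_floor between -0.01 and 0.05 m and value of joint unit_drawer0 below 0.008 m), for 0.2 s.
3. with the rock on the anvil plate, the guard stands at 45 degrees (within 5), let go of and still, for a second (horizontal distance between rock and plate_top below 0.025 m and z of rock in the frame of plate_top between -0.008 and 0.008 m and angle between rock's own z axis and vertical below 0.15 rad and linear speed of rock below 0.03 m/s and value of joint guard between 0.698132 and 0.872665 rad and velocity of joint guard between -0.03 and 0.03 rad/s and contact force between the fingers and guard below 0.2 N), for 1 s.
At the end, for the whole second after the job is handed in: Every sample bottle lies at rest in the upper drawer, the drawer is shut to within 8 mm; the rock stands on its flat base on the anvil plate, its centre within 25 mm of the plate's centre; the guard stands still at 45 degrees, give or take 5, with nothing holding it (all of step 2 and all of step 3); the robot touches nothing.
It fails at once if another thing on the bench was disturbed (moved more than 40 mm) (distance of any of hammer, ear_defenders, torch, wash_bottle, amber_jar, tube_rack, notebook from where it was at the start of the episode above 0.04 m).
Of bottle1, bottle2, bottle3, bottle4 only 2 to 4 are there at a start; the rules pass over those that are not, and their reading is None.
At some moment in a run one of bottle1, bottle2, bottle3, bottle4, rock may be knocked a few centimetres aside while the robot is not near it.
Once in a run the grip may slacken for a moment while it holds something.
It also fails if it takes over 210 s, if anything falls off the work surface, if the arm or the gripper's body presses on something with over 40 N, if the wrist force passes 120 N, or if a joint passes its speed limit or range.

## Working session

There is one attempt and no reset: what is moved stays moved. The work goes in short steps, Python scripts to look and compute and a shell command to move; the robot and the scene stay as the last step left them, time stands still between calls to the robot, and variables do not carry over. Pictures are saved under pics/ and viewed, about 12 in all and at most 16, crops included, and the job is handed in when it is done.

```bash
mkdir -p pics
cat > h.py <<'E'
from station import manip, eyes
import numpy as np, cv2, pickle
from scipy.spatial.transform import Rotation as R
def snap(name,tag,crop=None,scale=1):
    c=eyes.camera(name); pickle.dump(c,open(f'pics/{tag}.pkl','wb'))
    return c
def save(c,fn,crop=None,scale=1):
    im=c['color']
    if crop: x0,y0,x1,y1=crop; im=im[y0:y1,x0:x1]
    im=cv2.resize(im,None,fx=scale,fy=scale,interpolation=cv2.INTER_CUBIC)
    cv2.imwrite(fn,im)
def load(tag): return pickle.load(open(f'pics/{tag}.pkl','rb'))
def ray(c,u,v):
    d=np.array([(u-c['cx'])/c['fx'],-(v-c['cy'])/c['fy'],-1.]); T=np.array(c['cam_to_world'])
    d=T[:3,:3]@d; return T[:3,3],d/np.linalg.norm(d)
def atz(c,u,v,z):
    o,d=ray(c,u,v); return o+d*(z-o[2])/d[2]
def tri(obs):
    A=np.zeros((3,3));b=np.zeros(3)
    for c,u,v in obs:
        o,d=ray(c,u,v);P=np.eye(3)-np.outer(d,d);A+=P;b+=P@o
    p=np.linalg.solve(A,b); return p,[np.linalg.norm((np.eye(3)-np.outer(d,d))@(p-o)) for o,d in [ray(*x) for x in obs]]
def proj(c,p):
    T=np.linalg.inv(np.array(c['cam_to_world'])); q=T[:3,:3]@np.array(p)+T[:3,3]
    return np.round([c['cx']+c['fx']*q[0]/-q[2], c['cy']-c['fy']*q[1]/-q[2]],1)
E
python3 - <<'E'
from h import *
for n in ['scene','side','wrist']:
    c=snap(n,n+'0'); print(n,[k for k in c], c['fx'],c['cx'],c['cy']); print(np.round(c['cam_to_world'],3))
    save(c,f'pics/{n}0.png',scale=1.25)
s=manip.get_state(); print(s); print(R.from_euler('xyz',s['orientation'],degrees=True).as_matrix().round(3), manip.grasp_offset)
E
```

```text
scene ['color', 'fx', 'fy', 'cx', 'cy', 'cam_to_world'] 492.25700849374095 325.9756495559489 194.45221106312928
[[-0.638 -0.51   0.577  1.657]
 [ 0.77  -0.431  0.471  0.895]
 [ 0.009  0.745  0.667  1.389]
 [ 0.     0.     0.     1.   ]]
side ['color', 'fx', 'fy', 'cx', 'cy', 'cam_to_world'] 426.6633386633014 321.7100449730703 199.6671874526016
[[-0.778  0.431 -0.457 -0.149]
 [-0.628 -0.548  0.552  0.777]
 [-0.013  0.716  0.698  1.128]
 [ 0.     0.     0.     1.   ]]
wrist ['color', 'fx', 'fy', 'cx', 'cy', 'cam_to_world'] 360.41916239597225 315.44497126156784 195.91454654580585
[[ 1.     0.     0.003  0.6  ]
 [-0.001  0.96   0.279  0.077]
 [-0.003 -0.279  0.96   0.384]
 [ 0.     0.     0.     1.   ]]
{'clock': 0.15, 'joint_positions': array([-3.24880752e+00,  5.25260245e+00,  7.05658268e+01, -4.76744219e-04,
        1.04264746e+02, -3.24700378e+00]), 'qd': array([ 0.01999855, -0.16268455, -0.23265425,  0.1342397 ,  0.02638204,
       -0.02345895]), 'tau': array([ 1.35033202e-03, -4.47044814e+01, -4.06907630e+01,  6.99103042e-02,
        2.74600578e-02, -1.16549641e-04]), 'tcp_pos': array([5.99786848e-01, 6.06737021e-06, 2.21774855e-01]), 'orientation': array([-9.00830678e+01,  4.24961515e-03, -9.00019240e+01]), 'ft_force': array([-0.32261095, -0.17748774, -0.31492077]), 'wrist_torque': array([ 0.01760555, -0.04527763,  0.05977107]), 'grip_width': 0.08749439668418886}
[[-0.    -0.001  1.   ]
 [-1.     0.    -0.   ]
 [-0.    -1.    -0.001]] 0.0187
```

View pics/scene0.png

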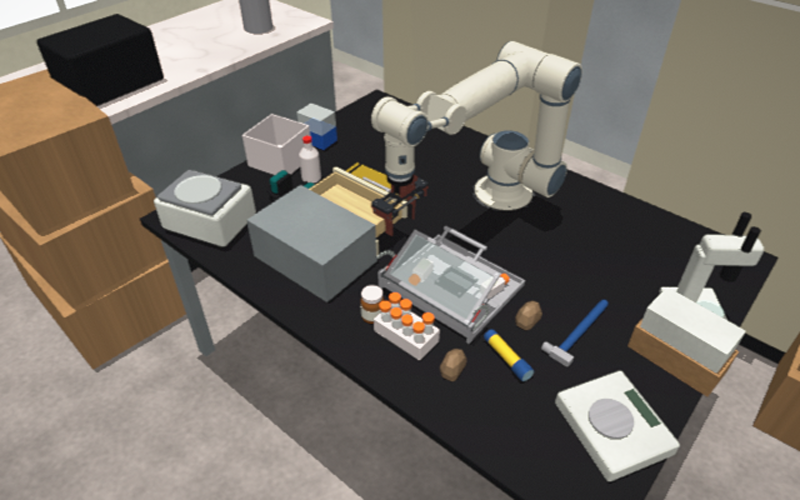

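View pics/side0.png

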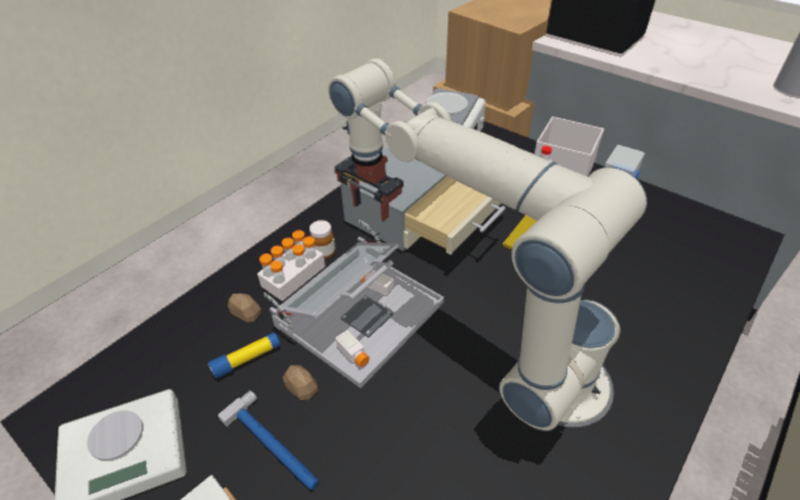

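The scene picture (1.25x) shows the tray around (455,285), the rock candidates at (528,315) and (453,364), and the open drawer at (350,200). The side picture shows bottles at (350,345) and (382,285), and rocks at (300,382) and (244,306). The rock nearer the base is the one at side (300,382), which is scene (528,315). I'll confirm with crops.

Run:
```python
from h import *
a=load('side0');b=load('scene0')
save(a,'pics/sideA.png',(175,175,375,325),4)
save(b,'pics/sceneA.png',(240,110,440,260),4)
for n,p in {'rockside':(240,306),'rock2side':(195,245)}.items(): print(n,atz(a,*p,.03).round(3))
for n,p in {'rockscene':(422,252),'rock2':(362,291)}.items(): print(n,atz(b,*p,.03).round(3))
```

```text
rockside [0.477 0.407 0.03 ]
rock2side [0.767 0.34  0.03 ]
rockscene [0.497 0.407 0.03 ]
rock2 [0.781 0.344 0.03 ]
```

View pics/sideA.png

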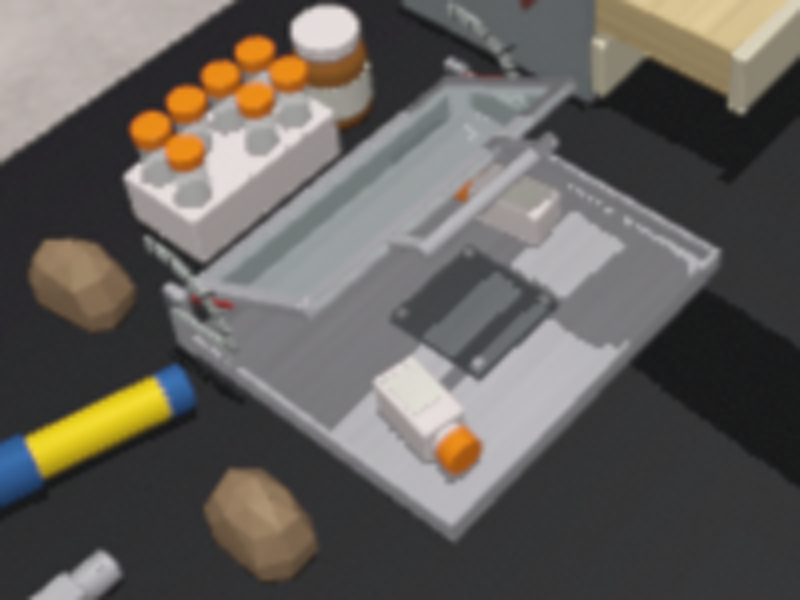

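View pics/sceneA.png

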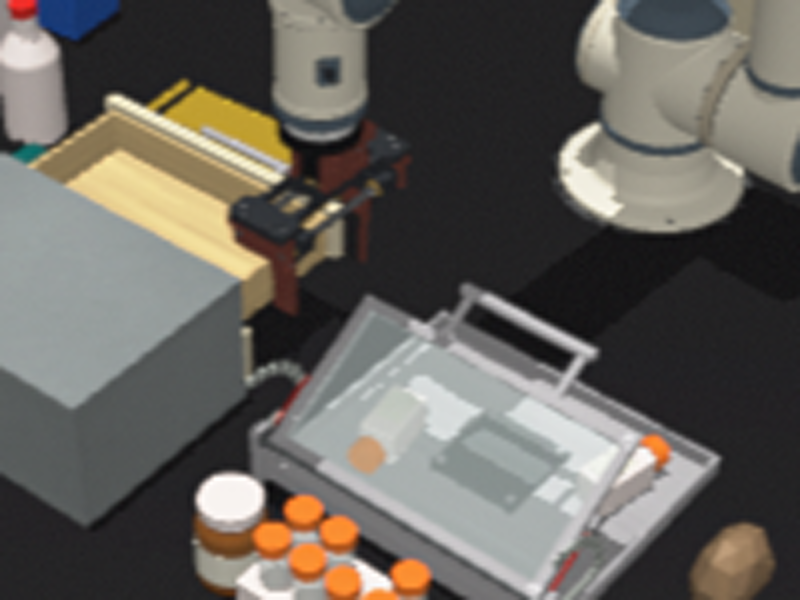

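The crops show two bottles: side crop (425,415) with its cap near the front, and (525,205) with its cap to the back. The bar ends are at side (415,243)/(540,155) and scene (592,353)/(470,290). The rock is at side crop (260,522), close to the torch and the hammer head. Candidates are (0.487,0.407) and (0.775,0.342), so the first is nearest the base and it's the one meant.

Run:
```python
from h import *
a=load('side0');b=load('scene0')
S=lambda u,v:(a,175+u/4,175+v/4)
C=lambda u,v:(b,240+u/4,110+v/4)
def T(n,s,c):
    p,e=tri([S(*s),C(*c)]); print(n,p.round(3),np.round(e,4)); return p
T('barL',(420,241),(592,353)); T('barR',(543,158),(470,290))
T('tray FL',(455,535),(718,460)); T('tray FR',(718,255),(440,316))
T('plate FL/..near side',(480,375),(568,455)); T('plate FR',(553,302),(478,412))
T('plate BR',(470,248),(432,462)); T('plate BL',(395,315),(520,510))
for n,q in dict(FL=(480,375),FR=(553,302),BR=(470,248),BL=(395,315)).items(): print(n,atz(*S(*q),.014).round(3))
T('b1cap',(460,450),(655,450)); 
for n,q,z in [('b1 bodytop back corner L',(375,383),.044),('top back R',(413,357),.044),('top front R',(463,408),.044),('top front L',(427,435),.044),
  ('b2 front top R',(560,195),.044),('b2 top frontL',(533,220),.044),('b2 topback R',(525,172),.044)]: print(n,atz(*S(*q),z).round(3))
T('rockc',(260,522),(735,565))
for n,u,v,z in [('handle R?',502,207,None),]: pass
h=lambda u,v:(a,u/1.25,v/1.25)
g=lambda u,v:(b,u/1.25,v/1.25)
print('drawer front corner left top', tri([h(447,250),g(407,206)]))
print([atz(*h(x,y),.12).round(3) for x,y in [(478,232),(503,209)]])
```

```text
barL [0.475 0.222 0.176] [0.0039 0.0039]
barR [0.468 0.084 0.164] [0.0034 0.0034]
tray FL [0.367 0.318 0.012] [0.0012 0.0012]
tray FR [ 0.372 -0.023  0.013] [0.0021 0.0021]
plate FL/..near side [0.451 0.197 0.007] [0.0031 0.0031]
plate FR [0.457 0.094 0.002] [0.0012 0.0012]
plate BR [0.547 0.101 0.009] [0.0026 0.0026]
plate BL [0.544 0.201 0.011] [0.0072 0.0072]
FL [0.448 0.197 0.014]
FR [0.45  0.103 0.014]
BR [0.544 0.101 0.014]
BL [0.544 0.195 0.014]
b1cap [0.407 0.268 0.026] [0.0025 0.0025]
b1 bodytop back corner L [0.491 0.269 0.044]
top back R [0.485 0.232 0.044]
top front R [0.422 0.244 0.044]
top front L [0.427 0.279 0.044]
b2 front top R [0.504 0.027 0.044]
b2 top frontL [0.504 0.063 0.044]
b2 topback R [0.546 0.025 0.044]
rockc [0.483 0.405 0.022] [0.0022 0.0022]
drawer front corner left top (array([ 0.42044095, -0.11007683,  0.11557831]), [np.float64(0.009508360621878783), np.float64(0.009508360621878917)])
[array([ 0.389, -0.206,  0.12 ]), array([ 0.386, -0.335,  0.12 ])]
```

View pics/wrist0.png

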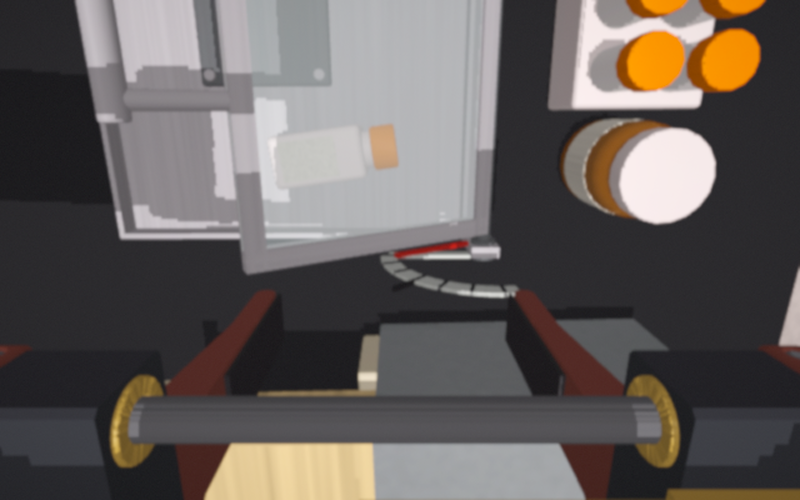

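The wrist view shows bottle2 through the panel at (330,155), its cap to the back, and the right end of the bar at (180,100). Plate centre is about (0.498,0.149), the hinge about (0.663,0.149,0.06), and the bar about (0.472,0.15,0.172), which makes the guard about 30°. Moving above the bar.

```bash
python3 -m pendant '[-3,0,-2.56,0,0,0,45, -3,0,-2.56,0,0,0,45, -3,0,-2.56,0,0,0,45, -3,0,-2.56,0,0,0,45, -3,0,-2.56,0,0,0,45]' 25; python3 -m pendant '[0,0,0,0,0,0,45, 0,0,0,0,0,0,45]'
python3 - <<'E'
from h import *
c=snap('wrist','w1'); save(c,'pics/w1.png',scale=1.25)
c=snap('side','s1'); save(c,'pics/s1.png',(230,120,390,240),5)
E
```

```text
clock: 0.65
tcp_pos: [0.4708, 0.1509, 0.2223]
orientation: [-90.0, 0.0, -90.0]
ft_force: [-0.6, 0.1, 0.8]
grip_width: 0.0516
clock: 0.85
tcp_pos: [0.4718, 0.1504, 0.2227]
orientation: [-90.0, -0.0, -89.9]
ft_force: [0.3, -0.1, 0.4]
grip_width: 0.0397
```

View pics/s1.png

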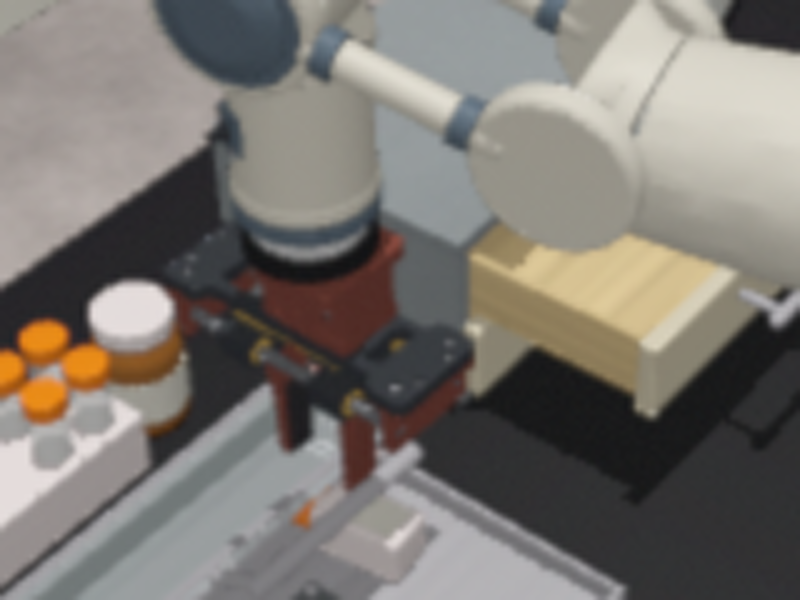

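The front fingertip is at (357,485), right above the bar, with the gap spanning it. Going down.

```bash
python3 -m pendant '[0,2,0,0,0,0,45, 0,2,0,0,0,0,45, 0,1.5,0,0,0,0,45, 0,1.5,0,0,0,0,45]'; python3 -m pendant '[0,0,0,0,0,0,0, 0,0,0,0,0,0,0, 0,0,0,0,0,0,0, 0,0,0,0,0,0,0]' 25
```

```text
clock: 1.35
tcp_pos: [0.4724, 0.1492, 0.1514]
orientation: [-90.0, -0.0, -90.1]
ft_force: [0.1, 0.4, 0.0]
grip_width: 0.0395
clock: 1.75
tcp_pos: [0.4716, 0.1501, 0.1538]
orientation: [-90.0, 0.0, -90.0]
ft_force: [-4.1, -0.7, 1.4]
grip_width: 0.0135
```

```bash
python3 -m pendant '[0,-1.25,0.8,0,0,0,0, 0,-1.2,0.85,0,0,0,0, 0,-1.2,1.0,0,0,0,0, 0,-1.1,1.1,0,0,0,0, 0,-1.0,1.15,0,0,0,0]' 25; python3 -m pendant '[0,-1.0,1.2,0,0,0,0, 0,-0.85,1.3,0,0,0,0, 0,-0.8,1.33,0,0,0,0, 0,-0.65,1.4,0,0,0,0, 0,-0.6,1.43,0,0,0,0]'
```

```text
clock: 2.25
tcp_pos: [0.5172, 0.1503, 0.2117]
orientation: [-90.5, -0.0, -89.9]
ft_force: [-19.5, -1.5, 10.4]
grip_width: 0.0134
clock: 2.75
tcp_pos: [0.5857, 0.1505, 0.2538]
orientation: [-90.0, 0.1, -89.9]
ft_force: [-12.0, -1.8, 8.3]
grip_width: 0.0128
```

```bash
python3 -m pendant '[0,-0.45,1.47,0,0,0,0, 0,-0.4,1.5,0,0,0,0, 0,-0.25,1.53,0,0,0,0, 0,-0.2,1.55,0,0,0,0, 0,-0.05,1.55,0,0,0,0]'; python3 -m pendant '[0,0.05,1.55,0,0,0,0, 0,0.15,1.5,0,0,0,0, 0,0,0,0,0,0,0, 0,0,0,0,0,0,0]'
```

```text
clock: 3.25
tcp_pos: [0.6629, 0.1508, 0.2659]
orientation: [-90.0, 0.1, -89.9]
ft_force: [-8.0, 0.5, 7.4]
grip_width: 0.0138
clock: 3.65
tcp_pos: [0.6956, 0.1507, 0.2624]
orientation: [-89.7, 0.1, -90.0]
ft_force: [5.7, 2.0, 4.6]
grip_width: 0.0133
```

Guard is at about 98°. Releasing, lifting off and moving to a lookout over the tray.

```bash
python3 -m pendant '[0,0,0,0,0,0,45, 0,0,0,0,0,0,45, 0,0,0,0,0,0,45, 0,-2,0,0,0,0,45, 0,-3,0,0,0,0,45]'; python3 -m pendant '[3,-1,-4,0,0,0,100, 3,0,-4,0,0,0,100, 3,0,-4,0,0,0,100, 3,0,-4,0,0,0,100, 3,0,-4,0,0,0,100]'; python3 -m pendant '[0,0,-1.5,0,0,0,100,0,0,0,0,0,0,100,0,0,0,0,0,0,100]'
python3 - <<'E'
from h import *
c=snap('wrist','w2'); save(c,'pics/w2.png',scale=1.25)
c=snap('side','s2'); c=snap('scene','c2')
E
```

```text
clock: 4.15
tcp_pos: [0.6933, 0.1497, 0.308]
orientation: [-90.4, -0.1, -90.0]
ft_force: [0.2, 0.0, 0.2]
grip_width: 0.0395
clock: 4.65
tcp_pos: [0.4928, -0.0004, 0.32]
orientation: [-90.0, -0.0, -90.0]
ft_force: [1.0, -0.7, 0.3]
grip_width: 0.0761
clock: 4.95
tcp_pos: [0.48, 0.0006, 0.3206]
orientation: [-90.0, 0.0, -90.0]
ft_force: [1.7, -0.3, -0.3]
grip_width: 0.0881
```

View pics/w2.png

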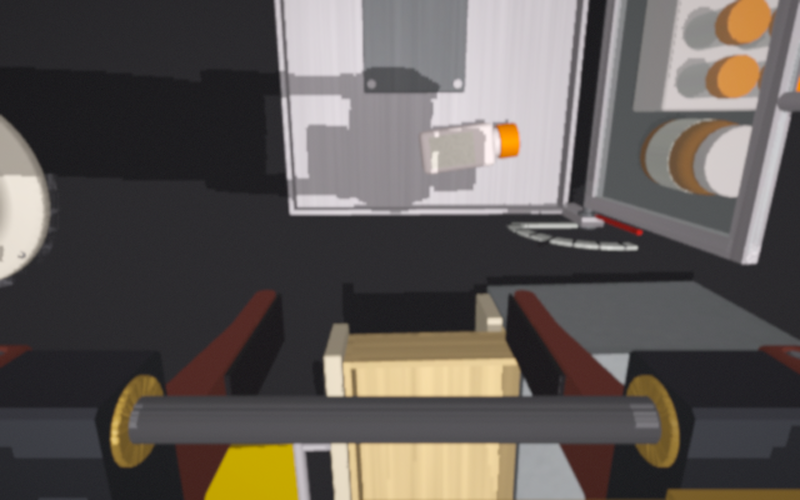

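The guard stands open at the right. Bottle2 lies at (460,147), cap to (518,140), and the plate's front corners are at (370,85)/(460,85). The drawer's left front corner is at (340,330), the inner floor starts at (358,365) and the unit face is at (520,345). No other bottle is visible on this half of the tray.

Run:
```python
from h import *
c=load('w2');q=lambda u,v:(c,u/1.25,v/1.25)
for n,p,z in [('b2 fR',(428,173),.044),('fL',(421,139),.044),('bL',(486,123),.044),('bR',(494,163),.044),('cap',(519,140),.024),
 ('plateFR',(372,85),.014),('plateBR',(458,85),.014),('trayFR',(291,213),.022),
 ('drawer panel topL outer',(330,325),.143),('side wall top L inner',(350,362),.134),('unit face L',(520,345),.134),('front inner',(350,420),.134),('floor L',(362,372),.088)]:
    print(n,atz(*q(*p),z).round(4))
a=load('s2'); 
# tri of b2 front top corners with side0 crop picks
s0=load('side0')
for n,u,v,su,sv in [('fR',428,173,560,195),('fL',421,139,533,220)]:
    print(n,tri([(c,u/1.25,v/1.25),(s0,175+su/4,175+sv/4)]))
save(load('s2'),'pics/s2.png',(200,130,420,290),3.6)
```

```text
b2 fR [0.5127 0.0223 0.044 ]
fL [0.5054 0.0544 0.044 ]
bL [0.5663 0.069  0.044 ]
bR [0.576  0.0318 0.044 ]
cap [0.6039 0.0523 0.024 ]
plateFR [0.4582 0.1046 0.014 ]
plateBR [0.5427 0.1045 0.014 ]
trayFR [ 0.3723 -0.0218  0.022 ]
drawer panel topL outer [ 0.4268 -0.0904  0.143 ]
side wall top L inner [ 0.4413 -0.1302  0.134 ]
unit face L [ 0.5881 -0.1139  0.134 ]
front inner [ 0.4396 -0.1896  0.134 ]
floor L [ 0.4478 -0.1688  0.088 ]
fR (array([0.51242423, 0.01981829, 0.03261869]), [np.float64(0.0015316133336953095), np.float64(0.0015316133336953626)])
fL (array([0.50771352, 0.05553832, 0.03510757]), [np.float64(0.0023951485556824477), np.float64(0.002395148555682621)])
```

View pics/s2.png

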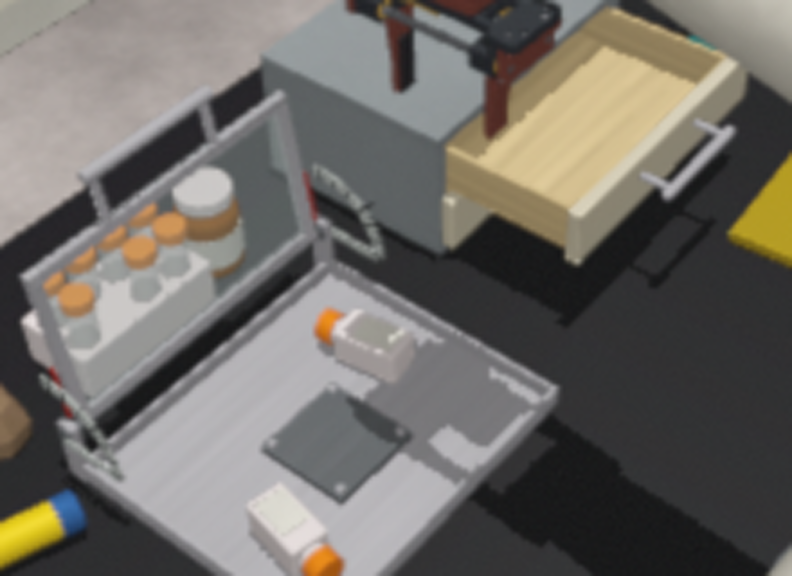

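The side picture shows the guard past upright and the whole tray, with only two bottles in it: (290,530) and (372,340). The drawer is open, its front panel top running from (575,210) to (745,65) and its handle from (668,192) to (732,130). Moving over bottle2 and turning the jaws across it.

```bash
python3 -m pendant '[-1.5,3,2,0,0,0,100, -1.5,3,2,0,0,0,100, -1.5,3,2.2,0,0,0,100, 0,3,0,0,0,0,100, 0,3,0,0,0.14,0,100]'; python3 -m pendant '[0,0,0,0,0.14,0,100, 0,0,0,0,0.14,0,100, 0,0,0,0,0.14,0,100, 0,0,0,0,0.14,0,100, 0,0,0,0,0.14,0,100]'; python3 -m pendant '[0,0,0,0,0.14,0,100, 0,0,0,0,0.14,0,100, 0,0,0,0,0.14,0,100, 0,0,0,0,0.12,0,100, 0,0,0,0,0,0,100]';  python3 - <<'E'
from h import *
a=load('s2');q=lambda u,v,z:atz(a,200+u/3.6,130+v/3.6,z).round(3)
print('panel FL',q(575,212,.143),'panel FR',q(748,66,.143),'handle',q(668,192,.115),q(732,130,.115),'inner FL wall',q(563,200,.134),'unit face L at wall top',q(447,148,.134),'unit top FL',q(440,137,.156))
c=snap('wrist','w3'); save(c,'pics/w3.png',scale=1.25)
E
```

```text
clock: 5.6
tcp_pos: [0.5425, 0.0467, 0.1676]
orientation: [-90.2, -0.0, -98.0]
ft_force: [-0.5, 0.4, 0.9]
grip_width: 0.0879
clock: 6.1
tcp_pos: [0.5423, 0.0462, 0.1693]
orientation: [-90.1, -0.1, -138.4]
ft_force: [0.6, 0.2, 0.2]
grip_width: 0.0881
clock: 6.6
tcp_pos: [0.5423, 0.0461, 0.1694]
orientation: [-90.0, -0.1, -169.1]
ft_force: [0.1, 0.4, 0.1]
grip_width: 0.0877
panel FL [ 0.428 -0.122  0.143] panel FR [ 0.416 -0.417  0.143] handle [ 0.389 -0.228  0.115] [ 0.389 -0.348  0.115] inner FL wall [ 0.452 -0.137  0.134] unit face L at wall top [ 0.587 -0.129  0.134] unit top FL [ 0.587 -0.117  0.156]
```

View pics/w3.png

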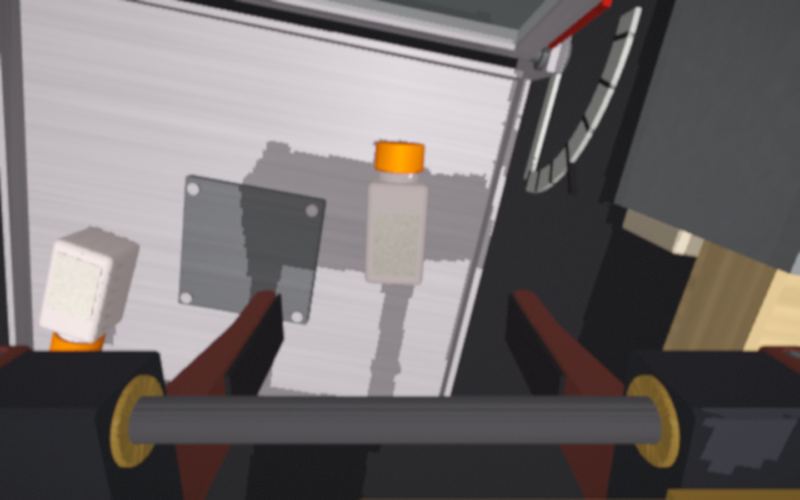

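The bottle is at (397,232), square to the jaws and slightly off centre, cap to the back. The plate is at (255,250) and bottle1 is at the left.

Run:
```python
from h import *
c=load('w3');w2=load('w2');q=lambda u,v,z:atz(c,u/1.25,v/1.25,z)
for n,u,v in [('bL',370,183),('bR',427,183),('fR',422,284),('fL',367,280)]: print(n,q(u,v,.044).round(4))
P=np.mean([q(u,v,.044) for u,v in [(370,183),(427,183),(422,284),(367,280)]],0); print('centre',P)
print('cap',q(399,142,.03), [tri([(c,u/1.25,v/1.25),(w2,a/1.25,b/1.25)])[0].round(3) for u,v,a,b in [(370,183,486,123),(422,284,428,173),(367,280,421,139)]])
s=manip.get_state(); Rm=R.from_euler('xyz',s['orientation'],degrees=True).as_matrix(); print(s['tcp_pos'],'tool delta cm', Rm.T@(P-s['tcp_pos'])*100, s['joint_positions'].round(0))
print('plate',[q(*p,.014).round(4) for p in [(186,177),(325,200),(309,322),(179,301)]])
```

```text
bL [0.5728 0.0679 0.044 ]
bR [0.5796 0.0322 0.044 ]
fR [0.5116 0.0211 0.044 ]
fL [0.5074 0.0584 0.044 ]
centre [0.54283314 0.04489801 0.044     ]
cap [0.60056878 0.0543074  0.03      ] [array([0.57 , 0.069, 0.025]), array([0.513, 0.022, 0.047]), array([0.506, 0.056, 0.041])]
[0.54221579 0.04605641 0.16960284] tool delta cm [-0.05621652 12.56017638  0.12954324] [ 1. -4. 85.  0. 99. 80.]
plate [array([0.5479, 0.1963, 0.014 ]), array([0.5501, 0.098 , 0.014 ]), array([0.4533, 0.0962, 0.014 ]), array([0.4521, 0.1958, 0.014 ])]
```

```bash
python3 -m pendant '[0,4,0,0,0,0,100, 0,4,0,0,0,0,100, 0,4,0,0,0,0,100, 0,2.5,0,0,0,0,100, 0,1.3,0.1,0,0,0,100]'; python3 -m pendant '[0,0,0,0,0,0,0, 0,0,0,0,0,0,0, 0,0,0,0,0,0,0, 0,0,0,0,0,0,0, 0,0,0,0,0,0,0]' 20;  python3 -m pendant '[0,-3,0,0,0,0,0, 0,-4,0,0,0,0,0, 0,-4,0,0,0,0,0,0,-4,0,0,0,0,0,0,-4,0,0,0,0,0]'
```

```text
clock: 7.15
tcp_pos: [0.5404, 0.0447, 0.009]
orientation: [-90.0, -0.3, -168.9]
ft_force: [0.1, -0.6, 0.7]
grip_width: 0.0877
clock: 7.65
tcp_pos: [0.5428, 0.0447, 0.0137]
orientation: [-90.0, 0.1, -169.1]
ft_force: [0.6, 0.6, 0.2]
grip_width: 0.051
clock: 8.15
tcp_pos: [0.5419, 0.0446, 0.2047]
orientation: [-90.0, 0.1, -169.1]
ft_force: [1.1, 0.3, 0.7]
grip_width: 0.0115
```

The fingers close at about 70 mm/s, so the lift came too early. I'll reopen, return to the same height and compare with the earlier image.

```bash
python3 -m pendant '[0,3.5,0,0,0,0,100, 0,0,0,0,0,0,100, 0,0,0,0,0,0,100, 0,0,0,0,0,0,100, 0,0,0,0,0,0,100]'; python3 -m pendant '[0,0,0,0,0,0,100, 0,0,0,0,0,0,100, 0,0,0,0,0,0,100, 0,0,0,0,0,0,100, 0,0,0,0,0,0,100]';  python3 - <<'E'
from h import *
c=snap('wrist','w4'); w=load('w3')
def cap(im):
    h=cv2.cvtColor(im,cv2.COLOR_BGR2HSV); m=cv2.inRange(h,(8,150,120),(20,255,255)); m[:, :240]=0; m[:,400:]=0
    ys,xs=np.nonzero(m); return xs.mean(),ys.mean(),len(xs)
print(cap(c['color']),cap(w['color'])); 
d=cv2.absdiff(c['color'],w['color'])[110:240,280:360].max(2); print((d>40).sum())
E
```

```text
clock: 8.65
tcp_pos: [0.5422, 0.0446, 0.168]
orientation: [-90.0, 0.0, -169.1]
ft_force: [0.0, 0.1, -0.0]
grip_width: 0.0483
clock: 9.15
tcp_pos: [0.5421, 0.0446, 0.1675]
orientation: [-90.0, -0.0, -169.1]
ft_force: [-0.2, 0.1, -0.3]
grip_width: 0.0863
(np.float64(317.30632630410656), np.float64(125.56825749167592), 901) (np.float64(319.02937853107346), np.float64(125.66440677966102), 885)
241
```

The bottle has not moved. Descending again.

```bash
python3 -m pendant '[0,4,0,0,0,0,80, 0,4,0,0,0,0,70, 0,4,0,0,0,0,70, 0,2.5,0,0,0,0,70, 0,1.1,0,0,0,0,70]'; python3 -m pendant '[0,0,0,0,0,0,0, 0,0,0,0,0,0,0, 0,0,0,0,0,0,0, 0,0,0,0,0,0,0, 0,0,0,0,0,0,0]' 20;   python3 -m pendant '[0,0,0,0,0,0,0, 0,0,0,0,0,0,0, 0,0,0,0,0,0,0]'; python3 -m pendant '[0,-3,0,0,0,0,0, 0,-4,0,0,0,0,0, 0,-4,0,0,0,0,0,0,-4,0,0,0,0,0,0,-4,0,0,0,0,0]'
```

```text
clock: 9.7
tcp_pos: [0.5401, 0.0445, 0.008]
orientation: [-90.0, -0.3, -169.1]
ft_force: [-0.6, -0.5, 0.0]
grip_width: 0.0613
clock: 10.2
tcp_pos: [0.5435, 0.0447, 0.0137]
orientation: [-90.0, 0.2, -169.1]
ft_force: [-0.7, 0.9, 6.8]
grip_width: 0.0403
clock: 10.5
tcp_pos: [0.5435, 0.0447, 0.0137]
orientation: [-90.0, 0.2, -169.1]
ft_force: [0.5, 0.6, 6.1]
grip_width: 0.0403
clock: 11.0
tcp_pos: [0.5417, 0.0446, 0.203]
orientation: [-90.0, -0.0, -169.1]
ft_force: [0.9, 0.5, -0.9]
grip_width: 0.0407
```

Bottle2 is gripped (40.7 mm). Turning it square and carrying it over the drawer.

```bash
python3 -m pendant '[0,0,0,0,0.1,0,0, 0,0,0,0,0.09,0,0, 0.7,0,4,0,0,0,0, 0.7,0,4,0,0,0,0, 0.7,0,4,0,0,0,0]'; python3 -m pendant '[0.8,0,4,0,0,0,0, 0.8,0,4,0,0,0,0, 0,0,4,0,0,0,0, 0,0,1,0,0,0,0, 0,0,0,0,0,0,0]'
python3 - <<'E'
from h import *
c=snap('side','s5'); save(c,'pics/s5.png',(260,80,440,215),4.4)
E
```

```text
clock: 11.5
tcp_pos: [0.5207, -0.0764, 0.2014]
orientation: [-90.0, -0.0, -179.9]
ft_force: [-0.3, -0.4, -1.6]
grip_width: 0.0408
clock: 12.0
tcp_pos: [0.5049, -0.2066, 0.201]
orientation: [-90.0, -0.0, 179.9]
ft_force: [0.2, -0.0, -1.9]
grip_width: 0.0401
```

View pics/s5.png

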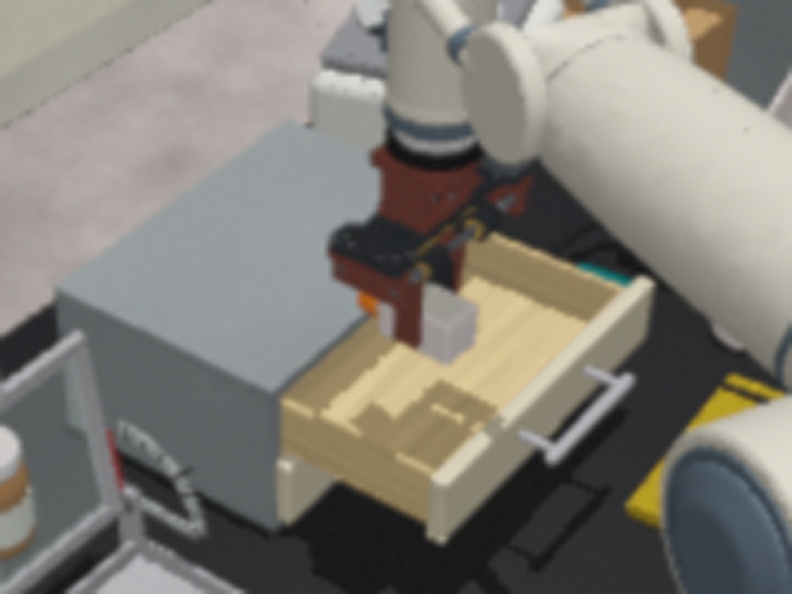

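The bottle (450,320) hangs level over the drawer's middle, clear of the front panel and the unit face. Lowering it.

```bash
python3 -m pendant '[0,4,0,0,0,0,0, 0,3,0,0,0,0,0, 0,1.5,0,0,0,0,0, 0,1,0,0,0,0,0, 0,0.7,0,0,0,0,0]'; python3 -m pendant '[0,0,0,0,0,0,0, 0,0,0,0,0,0,0]'; python3 -m pendant '[0,0,0,0,0,0,70, 0,0,0,0,0,0,70, 0,0,0,0,0,0,70, 0,0,0,0,0,0,70, 0,0,0,0,0,0,70]'; python3 -m pendant '[0,-3,0,0,0,0,70, 0,-4,0,0,0,0,70, 0,-4,0,0,0,0,70, 0,-4,0,0,0,0,70,0,0,0,0,0,0,70]'
```

```text
clock: 12.55
tcp_pos: [0.5058, -0.2047, 0.0997]
orientation: [-90.0, 0.0, -179.9]
ft_force: [-0.7, 0.9, -2.2]
grip_width: 0.0405
clock: 12.75
tcp_pos: [0.5059, -0.2056, 0.1008]
orientation: [-90.0, 0.1, -179.9]
ft_force: [0.5, 0.4, -1.6]
grip_width: 0.0405
clock: 13.25
tcp_pos: [0.5054, -0.2055, 0.0996]
orientation: [-90.0, 0.0, -180.0]
ft_force: [-0.4, 0.0, 0.5]
grip_width: 0.0617
clock: 13.75
tcp_pos: [0.5068, -0.2062, 0.2568]
orientation: [-89.7, 0.6, -180.0]
ft_force: [-0.9, 0.0, 0.5]
grip_width: 0.0617
```

```bash
python3 -m pendant '[0.5,0,-4.5,0,0,0,100, 0.5,0,-4.5,0,0,0,100, 0.5,0,-4.5,0,0,0,100, 0.5,0,-4.5,0,0,0,100, 0.5,0,-4.5,0,0,0,100]'; python3 -m pendant '[0.5,0,-4.5,0,0,0,100, 0.5,0,-4.5,0,0,0,100, 0.5,0,-4.5,0,0,0,100, 0.5,0,-4.5,0,0,0,100, 0.5,0,-4.5,0,0,0,100]'; python3 -m pendant '[0,3,0,0,0.09,0,100, 0,3,0,0,0.08,0,100, 0,0.5,0,0,0,0,100, 0,0,0,0,0,0,100]'
python3 - <<'E'
from h import *
c=snap('wrist','w6'); save(c,'pics/w6.png',scale=1.25)
E
```

```text
clock: 14.25
tcp_pos: [0.4794, 0.0211, 0.2486]
orientation: [-90.0, -0.0, -180.0]
ft_force: [1.4, 0.0, 0.4]
grip_width: 0.0874
clock: 14.75
tcp_pos: [0.4542, 0.2463, 0.2486]
orientation: [-90.0, -0.0, -180.0]
ft_force: [1.1, -0.0, -0.7]
grip_width: 0.0877
clock: 15.15
tcp_pos: [0.4543, 0.2441, 0.183]
orientation: [-89.9, -0.1, 170.4]
ft_force: [-0.9, -0.5, -0.2]
grip_width: 0.0877
```

View pics/w6.png

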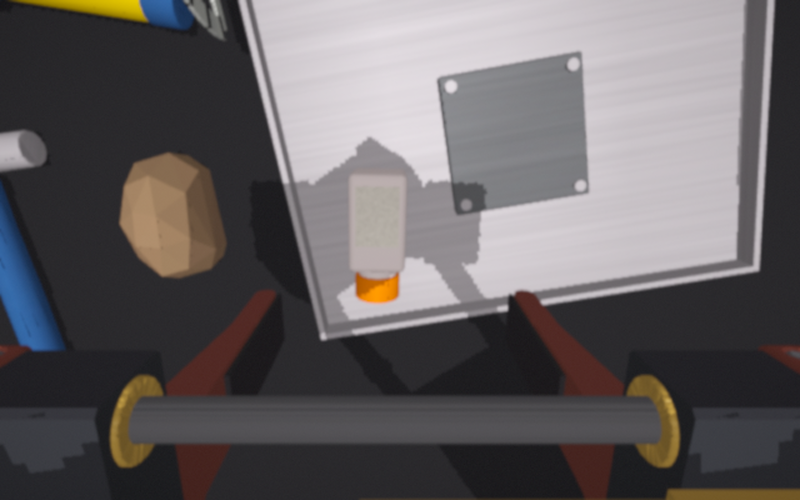

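Bottle1's body top has its corners at (349,174), (406,174), (404,272) and (350,270), square to the jaws, and its cap at (377,288). The rock is at (172,215), and the plate corners are at (438,77), (580,53), (588,192) and (457,214).

Run:
```python
from h import *
c=load('w6');q=lambda u,v,z:atz(c,u/1.25,v/1.25,z)
s=manip.get_state(); Rm=R.from_euler('xyz',s['orientation'],degrees=True).as_matrix()
P=np.mean([q(u,v,.044) for u,v in [(349,174),(406,174),(404,272),(350,270)]],0); print(P,'d',Rm.T@(P-s['tcp_pos'])*100)
K=[q(*p,.014) for p in [(438,77),(580,53),(588,192),(457,214)]]; print(np.round(K,3),np.mean(K,0))
print('rock', [q(*p,z).round(3) for p,z in [((172,152),.03),((168,278),.0),((120,215),.02),((225,235),.02),((172,215),.03)]])
```

```text
[0.45987135 0.25492429 0.044     ] d [-0.30970598 14.08254159 -1.13186701]
[[0.548 0.197 0.014]
 [0.547 0.1   0.014]
 [0.451 0.099 0.014]
 [0.45  0.197 0.014]] [0.49923319 0.14830758 0.014     ]
rock [array([0.53 , 0.386, 0.03 ]), array([0.434, 0.434, 0.   ]), array([0.493, 0.442, 0.02 ]), array([0.465, 0.37 , 0.02 ]), array([0.488, 0.399, 0.03 ])]
```

```bash
python3 -m pendant '[-0.3,4,-1.1,0,0,0,80, 0,4,0,0,0,0,70, 0,4,0,0,0,0,70, 0,3.5,0,0,0,0,70, 0,1.4,0,0,0,0,70]'; python3 -m pendant '[0,0,0,0,0,0,70, 0,0,0,0,0,0,0, 0,0,0,0,0,0,0, 0,0,0,0,0,0,0, 0,0,0,0,0,0,0]' 20;   python3 -m pendant '[0,0,0,0,0,0,0, 0,0,0,0,0,0,0, 0,0,0,0,0,0,0]'; python3 -m pendant '[0,-3,0,0,0,0,0, 0,-4,0,0,0,0,0, 0,-4,0,0,0,0,0,0,-4,0,0,0,0,0,0,-4,0,0,0,0,0]'; python3 -m pendant '[0,0,0,0,-0.09,0,0, 0,0,0,0,-0.08,0,0]'
```

```text
clock: 15.7
tcp_pos: [0.459, 0.254, 0.0134]
orientation: [-89.9, -0.1, 170.3]
ft_force: [0.0, 0.0, -0.1]
grip_width: 0.0615
clock: 16.2
tcp_pos: [0.461, 0.2554, 0.0177]
orientation: [-90.1, 0.2, 170.3]
ft_force: [-1.0, -0.2, 5.8]
grip_width: 0.0396
clock: 16.5
tcp_pos: [0.461, 0.2554, 0.0177]
orientation: [-90.1, 0.2, 170.3]
ft_force: [0.5, -0.3, 5.6]
grip_width: 0.0401
clock: 17.0
tcp_pos: [0.4594, 0.2548, 0.2073]
orientation: [-90.0, 0.0, 170.3]
ft_force: [-0.2, 0.0, -1.5]
grip_width: 0.0402
clock: 17.2
tcp_pos: [0.4603, 0.2552, 0.2078]
orientation: [-90.1, 0.2, -179.7]
ft_force: [-0.1, -0.5, -2.0]
grip_width: 0.0396
```

```bash
python3 -m pendant '[-0.7,0,4.7,0,0,0,0, -0.7,0,4.7,0,0,0,0, -0.7,0,4.7,0,0,0,0, -0.7,0,4.7,0,0,0,0, -0.7,0,4.7,0,0,0,0]'; python3 -m pendant '[-0.7,0,4.7,0,0,0,0, -0.7,0,4.7,0,0,0,0, -0.7,0,4.7,0,0,0,0, -0.7,0,4.7,0,0,0,0, -0.7,0,4.7,0,0,0,0]'; python3 -m pendant '[0,0,4.7,0,0,0,0, 0,0,4.7,0,0,0,0, 0,0,0.6,0,0,0,0, 0,0,0,0,0,0,0]'
python3 - <<'E'
from h import *
c=snap('side','s7')
p=proj(c,[.5,-.205,.128]); print(p)
save(c,'pics/s7.png',(260,80,440,215),4.4)
E
```

```text
clock: 17.7
tcp_pos: [0.4948, 0.0182, 0.2057]
orientation: [-90.0, 0.0, -179.9]
ft_force: [0.9, 0.4, -0.7]
grip_width: 0.0399
clock: 18.2
tcp_pos: [0.53, -0.217, 0.2056]
orientation: [-90.0, 0.0, -180.0]
ft_force: [0.9, 0.9, -0.3]
grip_width: 0.0399
clock: 18.6
tcp_pos: [0.5297, -0.3162, 0.2046]
orientation: [-90.1, -0.1, 179.9]
ft_force: [1.4, -0.6, -2.3]
grip_width: 0.0403
[356.4 171.2]
```

View pics/s7.png

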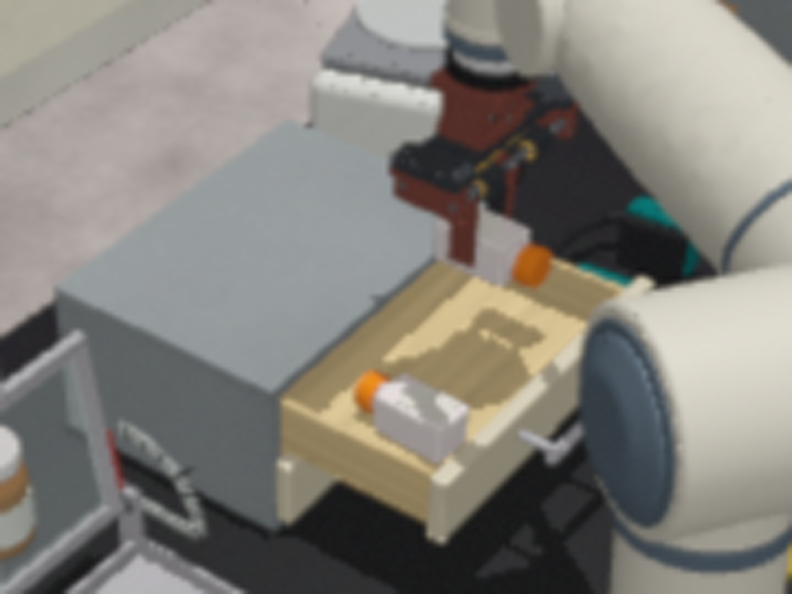

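Bottle2 lies flat in the drawer at (420,415), and bottle1 hangs over free floor at (500,250). Lowering it.

```bash
python3 -m pendant '[0,4,0,0,0,0,0, 0,3,0,0,0,0,0, 0,1.5,0,0,0,0,0, 0,1,0,0,0,0,0, 0,0.5,0,0,0,0,0]'; python3 -m pendant '[0,0,0,0,0,0,0, 0,0,0,0,0,0,0]'; python3 -m pendant '[0,0,0,0,0,0,70, 0,0,0,0,0,0,70, 0,0,0,0,0,0,70, 0,0,0,0,0,0,70, 0,0,0,0,0,0,70]'; python3 -m pendant '[0,-3,0,0,0,0,70, 0,-4,0,0,0,0,70, 0,-4,0,0,0,0,70, 0,-4,0,0,0,0,70,0,0,0,0,0,0,70]'
```

```text
clock: 19.15
tcp_pos: [0.5305, -0.3142, 0.1056]
orientation: [-90.0, 0.0, -179.9]
ft_force: [0.0, 0.2, -0.2]
grip_width: 0.0401
clock: 19.35
tcp_pos: [0.5308, -0.3153, 0.1071]
orientation: [-89.9, 0.1, -179.9]
ft_force: [0.2, -0.0, -1.4]
grip_width: 0.0398
clock: 19.85
tcp_pos: [0.5302, -0.3151, 0.1055]
orientation: [-90.0, 0.0, -180.0]
ft_force: [0.4, 0.1, -0.5]
grip_width: 0.0617
clock: 20.35
tcp_pos: [0.5315, -0.316, 0.2634]
orientation: [-89.6, 0.6, -180.0]
ft_force: [0.1, -0.4, 0.5]
grip_width: 0.0616
```

Run:
```python
from h import *
c=load('scene0'); s=load('side0')
print('wash base/cap', atz(c,310/1.25,180/1.25,.0).round(3), atz(c,307/1.25,140/1.25,.18).round(3),atz(s,547/1.25,150/1.25,.18).round(3))
print('notebook', [atz(c,u/1.25,v/1.25,.014).round(3) for u,v in [(357,165),(395,183)]], [atz(s,u/1.25,v/1.25,.014).round(3) for u,v in [(508,240),(530,212)]])
c=snap('side','s8'); save(c,'pics/s8.png',(300,80,460,200),5)
```

```text
wash base/cap [ 0.418 -0.598  0.   ] [ 0.416 -0.591  0.18 ] [ 0.396 -0.601  0.18 ]
notebook [array([ 0.244, -0.516,  0.014]), array([ 0.237, -0.326,  0.014])] [array([ 0.354, -0.335,  0.014]), array([ 0.367, -0.492,  0.014])]
```

View pics/s8.png

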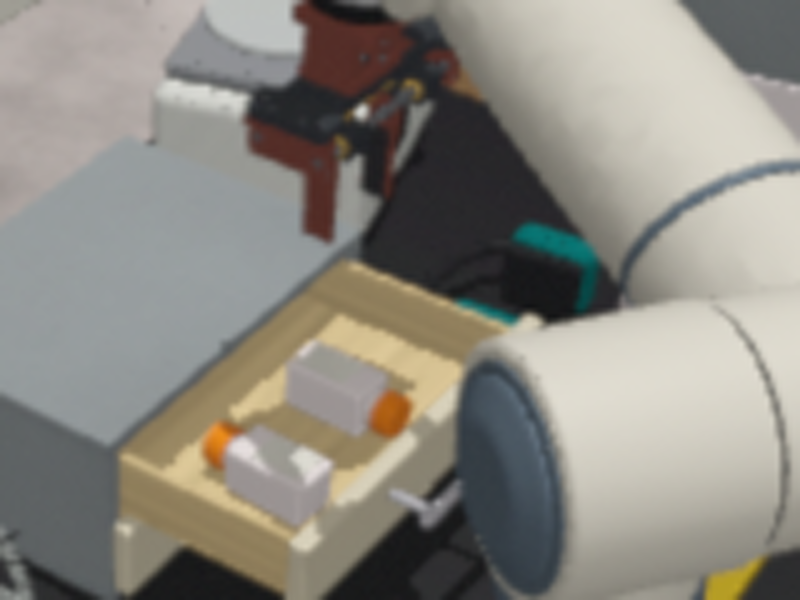

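Both bottles lie flat in the drawer at (340,390) and (280,475). The wash bottle and notebook are clear of the push path. Moving in front of the handle.

```bash
python3 -m pendant '[4,0,-0.8,0,0,0,0, 4,0,-0.8,0,0,0,0, 4,0,-0.8,0,0,0,0, 4,0,-0.6,0,0,0,0, 2.6,0,0,0,0,0,0]'; python3 -m pendant '[0,4,0,0,0,0,0, 0,4,0,0,0,0,0, 0,4,0,0,0,0,0, 0,3.5,0,0,0,0,0, 0,0,0,0,0,0,0]'; python3 -m pendant '[-1,0,0,0,0,0,0, -1,0,0,0,0,0,0,-1,0,0,0,0,0,0,-1,0,0,0,0,0,0,-1,0,0,0,0,0,0]'
```

```text
clock: 20.9
tcp_pos: [0.342, -0.2843, 0.2538]
orientation: [-90.1, -0.1, -180.0]
ft_force: [0.9, -0.3, 1.2]
grip_width: 0.0252
clock: 21.4
tcp_pos: [0.3411, -0.2824, 0.0931]
orientation: [-90.5, -0.5, -180.0]
ft_force: [0.2, 0.4, 0.4]
grip_width: 0.0005
clock: 21.9
tcp_pos: [0.3956, -0.2855, 0.1015]
orientation: [-89.9, 0.1, -179.9]
ft_force: [-0.9, -0.3, 0.9]
grip_width: 0.0005
```

```bash
python3 -m pendant '[-1,0,0,0,0,0,0, -1,0,0,0,0,0,0,-1,0,0,0,0,0,0,-1,0,0,0,0,0,0,-1,0,0,0,0,0,0]';python3 -m pendant '[-1,0,0,0,0,0,0, -1,0,0,0,0,0,0,-1,0,0,0,0,0,0,-1,0,0,0,0,0,0,-0.7,0,0,0,0,0,0]';python3 -m pendant '[-0.5,0,0,0,0,0,0, -0.5,0,0,0,0,0,0,-0.5,0,0,0,0,0,0,0,0,0,0,0,0,0]'
```

```text
clock: 22.4
tcp_pos: [0.4449, -0.2849, 0.1002]
orientation: [-90.0, -0.0, -179.9]
ft_force: [-0.7, 0.9, 0.4]
grip_width: 0.0002
clock: 22.9
tcp_pos: [0.4921, -0.2851, 0.1003]
orientation: [-90.0, 0.0, -179.9]
ft_force: [-2.5, -0.1, -0.9]
grip_width: 0.0005
clock: 23.3
tcp_pos: [0.5068, -0.2853, 0.1006]
orientation: [-90.0, 0.0, -179.9]
ft_force: [0.5, -0.1, -0.3]
grip_width: 0.0002
```

```bash
python3 -m pendant '[-0.4,0,0,0,0,0,0, -0.4,0,0,0,0,0,0,-0.2,0,0,0,0,0,0,0,0,0,0,0,0,0]';python3 -m pendant '[-0.2,0,0,0,0,0,0, -0.2,0,0,0,0,0,0,-0.2,0,0,0,0,0,0,0,0,0,0,0,0,0]'
```

```text
clock: 23.7
tcp_pos: [0.5166, -0.2851, 0.1005]
orientation: [-90.0, 0.0, -179.9]
ft_force: [-0.5, 0.6, 0.6]
grip_width: 0.0005
clock: 24.1
tcp_pos: [0.5225, -0.2851, 0.1004]
orientation: [-90.0, 0.0, -179.9]
ft_force: [0.1, 0.3, 0.3]
grip_width: 0.0004
```

```bash
python3 -m pendant '[-0.2,0,0,0,0,0,0, -0.2,0,0,0,0,0,0,-0.2,0,0,0,0,0,0,0,0,0,0,0,0,0]';python3 -m pendant '[-0.2,0,0,0,0,0,0, -0.2,0,0,0,0,0,0,-0.2,0,0,0,0,0,0,0,0,0,0,0,0,0]'
python3 - <<'E'
from h import *
c=snap('side','s9'); save(c,'pics/s9.png',(240,80,440,220),4)
E
```

```text
clock: 24.5
tcp_pos: [0.5238, -0.2851, 0.1004]
orientation: [-90.1, -0.6, 180.0]
ft_force: [-19.8, 2.2, 8.4]
grip_width: 0.0004
clock: 24.9
tcp_pos: [0.5239, -0.285, 0.1005]
orientation: [-90.2, -1.4, 179.8]
ft_force: [-44.0, 6.5, 18.3]
grip_width: 0.0004
```

View pics/s9.png

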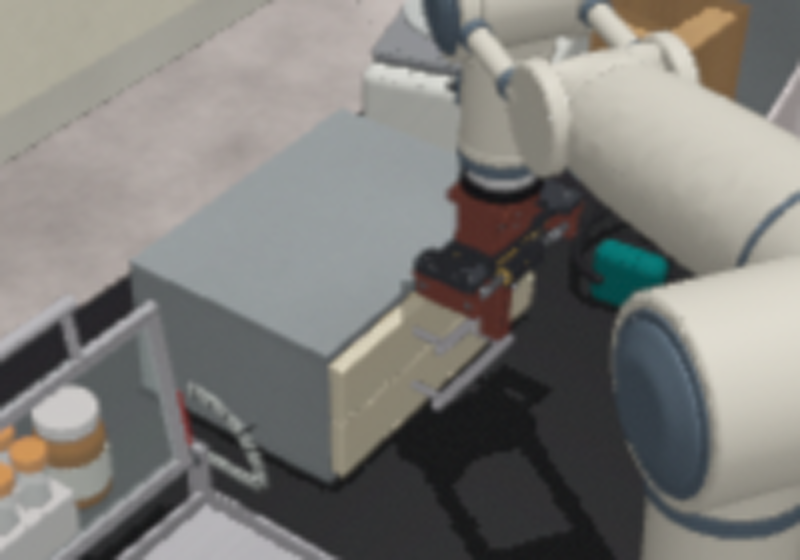

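The drawer is hard shut, with its front flush at (335,370) and a 44 N stop. Backing off and going to look at the rock from above.

```bash
python3 -m pendant '[2,0,0,0,0,0,0, 2,0,0,0,0,0,0, 0,-4,0,0,0,0,0, 0,-5,0,0,0,0,0, 0,-5,0,0,0,0,0]'; python3 -m pendant '[0,-5,-4,0,0,0,100, 0.5,-1,-4.8,0,0,0,100, 0.5,0,-4.8,0,0,0,100, 0.5,0,-4.8,0,0,0,100, 0.5,0,-4.8,0,0,0,100]'; python3 -m pendant '[0.5,0,-4.8,0,0,0,100, 0.5,0,-4.8,0,0,0,100, 0.5,0,-4.8,0,0,0,100, 0.5,0,-4.8,0,0,0,100, 0.5,0,-4.8,0,0,0,100]';  python3 -m pendant '[0.5,0,-4.8,0,0,0,100, 0.5,0,-4.8,0,0,0,100, 0.5,0,-4.8,0,0,0,100, 0.5,0,-4.8,0,0,0,100, 0.5,3,-2,0,0,0,100]';  python3 -m pendant '[0,4,0,0,0,0,100, 0,2,0,0,0,0,100,0,0,0,0,0,0,100]'
python3 - <<'E'
from h import *
s=manip.get_state(); print(s['joint_positions'].round(1))
c=snap('wrist','w10'); save(c,'pics/w10.png',scale=1.25)
E
```

```text
clock: 25.45
tcp_pos: [0.4937, -0.2848, 0.2414]
orientation: [-90.0, -0.0, -180.0]
ft_force: [0.6, -0.2, 0.1]
grip_width: 0.0008
clock: 25.95
tcp_pos: [0.4737, -0.0602, 0.2898]
orientation: [-90.0, 0.1, -180.0]
ft_force: [0.7, 0.4, 0.2]
grip_width: 0.0369
clock: 26.45
tcp_pos: [0.4483, 0.1801, 0.2898]
orientation: [-90.0, 0.1, -180.0]
ft_force: [0.7, -0.2, 0.3]
grip_width: 0.0768
clock: 26.95
tcp_pos: [0.4235, 0.3948, 0.2628]
orientation: [-90.3, 0.3, -179.8]
ft_force: [0.6, 0.5, -0.2]
grip_width: 0.0878
clock: 27.25
tcp_pos: [0.4223, 0.3895, 0.1951]
orientation: [-89.8, -0.3, -179.9]
ft_force: [-0.1, -0.6, -0.2]
grip_width: 0.0876
[ 39.3   1.4  77.2   0.  101.7 129.2]
```

View pics/w10.png

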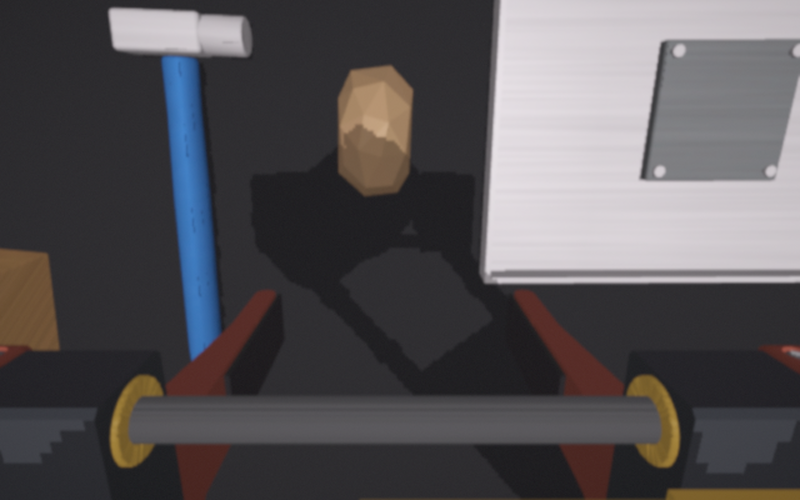

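The rock is seen from straight above: outline from (338,100) to (413,170), ends at (375,65) and (375,196), long axis along x, so the jaws are already square. The hammer handle at (195,200) is well left.

Run:
```python
from h import *
c=load('w10');q=lambda u,v,z:atz(c,u/1.25,v/1.25,z).round(4)
for z in (0.005,.02,.035): print(z,q(338,125,z),q(413,125,z),q(375,65,z),q(375,196,z))
im=c['color']; h=cv2.cvtColor(im,cv2.COLOR_BGR2HSV); m=cv2.inRange(h,(5,60,40),(20,200,255)); m[:, :240]=0; m[:,360:]=0; m[175:]=0
m=cv2.morphologyEx(m,cv2.MORPH_OPEN,np.ones((3,3)))
n=cv2.findContours(m,0,1)[0]; k=max(n,key=cv2.contourArea); print(cv2.minAreaRect(k))
print(np.array(c['cam_to_world'])[:3,3])
# check vs second view
w6=load('w6'); print(tri([(c,375/1.25,131/1.25),(w6,172/1.25,215/1.25)]))
s=manip.get_state(); print(s['tcp_pos'])
```

```text
0.005 [0.4898 0.4313 0.005 ] [0.4898 0.3747 0.005 ] [0.532  0.4029 0.005 ] [0.4357 0.404  0.005 ]
0.02 [0.4902 0.4296 0.02  ] [0.4903 0.3754 0.02  ] [0.5307 0.4024 0.02  ] [0.4385 0.4035 0.02  ]
0.035 [0.4907 0.4278 0.035 ] [0.4907 0.3761 0.035 ] [0.5293 0.4019 0.035 ] [0.4412 0.4029 0.035 ]
((299.9999694824219, 103.99999237060547), (59.99999237060547, 103.99998474121094), 0.0)
[0.49973315 0.39064532 0.35651637]
(array([0.48643985, 0.40285028, 0.02286911]), [np.float64(0.00027419062802851803), np.float64(0.0002741906280285329)])
[0.42304263 0.38985158 0.19799264]
```

```bash
python3 -m pendant '[-3.1,3,-0.65,0,0,0,100, -3.1,3,-0.65,0,0,0,100, 0,4,0,0,0,0,100, 0,4,0,0,0,0,100, 0,3,0,0,0,0,100]'; python3 -m pendant '[0,1.4,0,0,0,0,100, 0,0,0,0,0,0,100, 0,0,0,0,0,0,0, 0,0,0,0,0,0,0, 0,0,0,0,0,0,0]' 40;   python3 -m pendant '[0,0,0,0,0,0,0, 0,0,0,0,0,0,0, 0,0,0,0,0,0,0, 0,0,0,0,0,0,0, 0,0,0,0,0,0,0]'
```

```text
clock: 27.8
tcp_pos: [0.4866, 0.4032, 0.0292]
orientation: [-90.1, 0.1, 180.0]
ft_force: [0.3, -0.0, -0.7]
grip_width: 0.0877
clock: 28.3
tcp_pos: [0.4867, 0.4039, 0.0181]
orientation: [-90.1, 0.2, -180.0]
ft_force: [-0.5, -0.9, 0.0]
grip_width: 0.0672
clock: 28.8
tcp_pos: [0.4859, 0.4034, 0.0163]
orientation: [-90.0, 0.0, -180.0]
ft_force: [-1.9, -0.7, 5.5]
grip_width: 0.0517
```

```bash
python3 -m pendant '[0,-2,0,0,0,0,0, 0,-3,0,0,0,0,0, 0,-3,0,0,0,0,0, 0,-2,0,0,0,0,0, 0,0,0,0,0,0,0]'; python3 -m pendant '[-0.25,0,3.5,0,0,0,0, -0.25,0,4.5,0,0,0,0, -0.25,0,4.5,0,0,0,0, -0.25,0,4.5,0,0,0,0, -0.25,0,4.5,0,0,0,0]';  python3 -m pendant '[-0.1,0,4,0,0,0,0, 0,0,0,0,0,0,0, 0,0,0,0,0,0,0]'
python3 - <<'E'
from h import *
s=manip.get_state(); print(s['tcp_pos'],s['grip_width'],s['joint_positions'].round())
c=snap('side','s11')
im=c['color']; h=cv2.cvtColor(im,cv2.COLOR_BGR2HSV); m=cv2.inRange(h,(8,60,60),(20,180,255)); x,y=proj(c,[.5,.148,.13]).astype(int); print(x,y,m[y-25:y+25,x-25:x+25].sum()/255)
for p in ([.5,.148,.11],): print(proj(c,p))
E
```

```text
clock: 29.3
tcp_pos: [0.4865, 0.4037, 0.1177]
orientation: [-90.1, 0.2, -180.0]
ft_force: [0.7, -0.5, -4.9]
grip_width: 0.0512
clock: 29.8
tcp_pos: [0.4968, 0.1861, 0.112]
orientation: [-89.9, -0.3, -179.9]
ft_force: [0.8, 0.1, -4.0]
grip_width: 0.0511
clock: 30.1
tcp_pos: [0.4984, 0.1473, 0.1129]
orientation: [-90.0, -0.2, 179.9]
ft_force: [0.5, 0.1, -5.1]
grip_width: 0.0515
[0.49841451 0.14729756 0.1129449 ] 0.05147899090766683 [ 13.  -7.  93.   0.  93. 103.]
290 228 356.0
[291.2 232.5]
```

```bash
python3 -m pendant '[0,3,0,0,0,0,0, 0,2.5,0,0,0,0,0, 0,1.2,0,0,0,0,0, 0,0.8,0,0,0,0,0, 0,0,0,0,0,0,0]'; python3 -m pendant '[0,0.3,0,0,0,0,0, 0,0.3,0,0,0,0,0, 0,0,0,0,0,0,0]'
```

```text
clock: 30.65
tcp_pos: [0.4986, 0.1487, 0.0394]
orientation: [-90.0, -0.1, -179.9]
ft_force: [-0.1, 0.2, -6.0]
grip_width: 0.0515
clock: 30.95
tcp_pos: [0.4996, 0.1482, 0.0349]
orientation: [-90.0, 0.0, -180.0]
ft_force: [0.5, -0.6, -5.0]
grip_width: 0.0515
```

```bash
python3 -m pendant '[0,0.2,0,0,0,0,0, 0,0.1,0,0,0,0,0, 0,0,0,0,0,0,0]'; python3 -m pendant '[0,0.1,0,0,0,0,0, 0,0,0,0,0,0,0]'
```

```text
clock: 31.25
tcp_pos: [0.4992, 0.1481, 0.0314]
orientation: [-90.0, -0.0, -180.0]
ft_force: [0.2, 0.1, -5.0]
grip_width: 0.0516
clock: 31.45
tcp_pos: [0.4992, 0.1481, 0.0303]
orientation: [-90.0, -0.0, -180.0]
ft_force: [0.4, -0.3, -5.1]
grip_width: 0.0514
```

```bash
python3 -m pendant '[0,0.15,0,0,0,0,0, 0,0,0,0,0,0,0]'; python3 -m pendant '[0,0.15,0,0,0,0,0, 0,0,0,0,0,0,0]'
```

```text
clock: 31.65
tcp_pos: [0.4994, 0.1481, 0.0303]
orientation: [-90.0, 0.0, -180.0]
ft_force: [-5.6, -1.1, 3.8]
grip_width: 0.0516
clock: 31.85
tcp_pos: [0.4994, 0.1481, 0.0303]
orientation: [-90.0, 0.0, -180.0]
ft_force: [-8.7, -1.7, 12.4]
grip_width: 0.0511
```

The rock is down on the plate. Releasing it and lifting off.

```bash
python3 -m pendant '[0,-0.2,0,0,0,0,0, 0,0,0,0,0,0,100, 0,0,0,0,0,0,100, 0,0,0,0,0,0,100, 0,0,0,0,0,0,100]'; python3 -m pendant '[0,0,0,0,0,0,100, 0,-3,0,0,0,0,100, 0,-4,0,0,0,0,100, 0,-5,0,0,0,0,100, 0,-5,0,0,0,0,100]'; python3 -m pendant '[0,-5,0,0,0,0,100, 2,-5,0,0,0,0,45, 2,0,0,0,0,0,45, 2,0,0,0,0,0,45, 0,0,0,0,0,0,45]'
python3 - <<'E'
from h import *
c=snap('wrist','w12'); d=snap('side','s12'); e=snap('scene','c12'); im=c['color']; h=cv2.cvtColor(im,cv2.COLOR_BGR2HSV); m=cv2.inRange(h,(5,60,40),(20,200,255)); m[230:]=0
m=cv2.morphologyEx(m,cv2.MORPH_OPEN,np.ones((3,3)))
for k in cv2.findContours(m,0,1)[0]:
    if cv2.contourArea(k)>300:
        r=cv2.minAreaRect(k); print(r, atz(c,*r[0],.034).round(3))
print(proj(c,[.499,.148,.014]))
a=d['color'][150:310,190:370]; b=c['color'][0:220,140:500]
b=cv2.resize(b,None,fx=2,fy=2); a=cv2.resize(a,None,fx=2.5,fy=2.5)[:,:450]
a=cv2.resize(d['color'][160:300,180:380],(720,504)); 
cv2.imwrite('pics/x12.png',np.vstack([a[:,:],b[:90]*0])[:590])
E
```

```text
clock: 32.35
tcp_pos: [0.4995, 0.1482, 0.0295]
orientation: [-90.0, 0.0, -180.0]
ft_force: [-0.2, -0.9, -0.5]
grip_width: 0.0801
clock: 32.85
tcp_pos: [0.4989, 0.148, 0.2008]
orientation: [-90.0, -0.0, -180.0]
ft_force: [0.7, 0.1, 0.6]
grip_width: 0.0878
clock: 33.35
tcp_pos: [0.4398, 0.1483, 0.2974]
orientation: [-90.0, 0.1, -179.9]
ft_force: [0.4, -0.1, 0.2]
grip_width: 0.0592
((315.94671630859375, 106.47152709960938), (44.98357391357422, 79.45746612548828), 1.5481575727462769) [0.5   0.148 0.034]
[315.9 106.9]
```

The rock stands at (0.500,0.148), upright and aligned. Turning the jaws along x and going to the bar.

```bash
python3 -m pendant '[0,0,0,0,-0.143,0,45, 0,0,0,0,-0.143,0,45, 0,0,0,0,-0.143,0,45, 0,0,0,0,-0.143,0,45, 0,-1,0,0,-0.143,0,45]'; python3 -m pendant '[0,-2,0,0,-0.143,0,45, 0,0,0,0,-0.143,0,45, 0,0,0,0,-0.143,0,45, 0,0,0,0,-0.143,0,45, 0,0,0,0,-0.143,0,45]'; python3 -m pendant '[0,0,0,0,-0.143,0,45, 0,0,0,0,0,0,45]';  python3 -m pendant '[0,0,4.5,0,0,0,45, 0,0,4.5,0,0,0,45, 0,0,4.5,0,0,0,45, 0,0,4.5,0,0,0,45, 0,0,4.5,0,0,0,45]';  python3 -m pendant '[-0.2,0,2.9,0,0,0,45, 0,0,0,0,0,0,45, 0,0,0,0,0,0,45]'
python3 - <<'E'
from h import *
c=snap('side','s13'); save(c,'pics/s13.png',(180,70,380,210),4)
print(proj(c,[.694,.225,.28]),proj(c,[.694,.075,.28]))
E
```

```text
clock: 34.0
tcp_pos: [0.4412, 0.1479, 0.3036]
orientation: [-90.1, -0.2, -138.7]
ft_force: [0.1, 0.3, 0.2]
grip_width: 0.0393
clock: 34.5
tcp_pos: [0.4416, 0.148, 0.3249]
orientation: [-90.1, -0.0, -97.7]
ft_force: [-0.3, 0.1, -0.3]
grip_width: 0.0394
clock: 34.7
tcp_pos: [0.4414, 0.148, 0.325]
orientation: [-90.1, -0.0, -89.8]
ft_force: [0.1, -1.1, 0.4]
grip_width: 0.0393
clock: 35.2
tcp_pos: [0.6679, 0.1485, 0.3247]
orientation: [-90.0, -0.0, -90.1]
ft_force: [0.5, 0.4, 1.4]
grip_width: 0.0392
clock: 35.5
tcp_pos: [0.6954, 0.1507, 0.323]
orientation: [-90.2, -0.0, -90.0]
ft_force: [0.0, -1.0, 0.2]
grip_width: 0.0396
[222.4 180. ] [257.9 155.5]
```

View pics/s13.png

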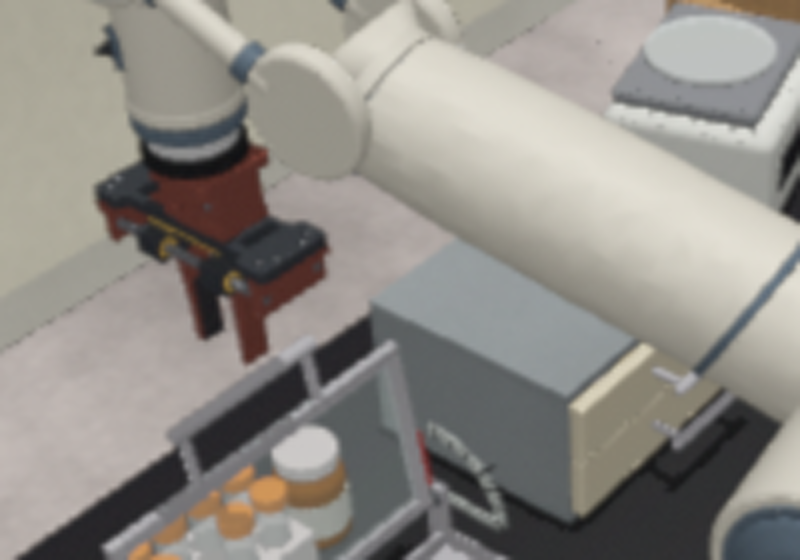

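The bar runs from (175,435) to (310,345), where predicted, and the fingers straddle its line. Going down and gripping.

```bash
python3 -m pendant '[0,2,0,0,0,0,45, 0,2,0,0,0,0,45, 0,1.2,0,0,0,0,45, 0,0.9,0,0,0,0,45, 0,0,0,0,0,0,45]'; python3 -m pendant '[0,0,0,0,0,0,0, 0,0,0,0,0,0,0, 0,0,0,0,0,0,0, 0,0,0,0,0,0,0, 0,0,0,0,0,0,0]' 25
```

```text
clock: 36.05
tcp_pos: [0.6935, 0.1509, 0.2654]
orientation: [-90.0, 0.0, -89.8]
ft_force: [-0.4, -0.6, 0.0]
grip_width: 0.0394
clock: 36.55
tcp_pos: [0.6952, 0.1509, 0.2658]
orientation: [-89.9, 0.0, -89.8]
ft_force: [1.5, 0.1, 3.7]
grip_width: 0.0136
```

```bash
python3 -m pendant '[0,-0.15,-1.5,0,0,0,0, 0,-0.05,-1.55,0,0,0,0, 0,0.05,-1.55,0,0,0,0, 0,0.15,-1.55,0,0,0,0, 0,0.27,-1.53,0,0,0,0]'; python3 -m pendant '[0,0.37,-1.5,0,0,0,0, 0,0.48,-1.47,0,0,0,0, 0,0.58,-1.44,0,0,0,0, 0,0.68,-1.39,0,0,0,0, 0,0,0,0,0,0,0]'
```

```text
clock: 37.05
tcp_pos: [0.6193, 0.1506, 0.2646]
orientation: [-89.6, 0.1, -89.9]
ft_force: [5.6, -0.1, 6.5]
grip_width: 0.0131
clock: 37.55
tcp_pos: [0.559, 0.1506, 0.2419]
orientation: [-90.0, 0.0, -89.8]
ft_force: [-3.4, -0.0, 3.8]
grip_width: 0.0135
```

```bash
python3 -m pendant '[0,0.77,-1.34,0,0,0,0, 0,0.87,-1.29,0,0,0,0, 0,0.95,-1.22,0,0,0,0, 0,1.04,-1.15,0,0,0,0, 0,0.27,-0.28,0,0,0,0]'; python3 -m pendant '[0,0,0,0,0,0,0, 0,0,0,0,0,0,0, 0,0,0,0,0,0,0]'
python3 - <<'E'
from h import *
s=manip.get_state()['tcp_pos']; print(s, np.degrees(np.arccos((.664-s[0])/.222)))
E
```

```text
clock: 38.05
tcp_pos: [0.5073, 0.1505, 0.2023]
orientation: [-89.9, 0.0, -89.8]
ft_force: [3.2, 1.5, 3.3]
grip_width: 0.0131
clock: 38.35
tcp_pos: [0.5071, 0.1505, 0.2021]
orientation: [-90.1, 0.0, -89.8]
ft_force: [-1.8, 2.8, 2.3]
grip_width: 0.0135
[0.50710848 0.15050029 0.20214415] 45.03144936991668
```

The guard reads about 45°. Releasing, lifting clear and checking.

```bash
python3 -m pendant '[0,0,0,0,0,0,45, 0,0,0,0,0,0,45, 0,0,0,0,0,0,45, 0,0,0,0,0,0,45, 0,0,0,0,0,0,45]'; python3 -m pendant '[0,-2,0,0,0,0,45, 0,-4,0,0,0,0,45, 0,-5,0,0,0,0,45, 0,0,-4,0,0,0,45, 0,0,-4,0,0,0,45]'; python3 -m pendant '[5,0,0,0,0,0,45, 5,0,0,0,0,0,45, 5,0,0,0,0,0,45, 5,0,0,0,0,0,45, 0,0,0,0,0,0,45]'; python3 -m pendant '[0,0,0,0,0,0,45,0,0,0,0,0,0,45,0,0,0,0,0,0,45,0,0,0,0,0,0,45,0,0,0,0,0,0,45]'
python3 - <<'E'
from h import *
d=snap('side','s14'); e=snap('scene','c14')
for n,c in (('side',d),('scene',e)):
    print(n,'bar45',proj(c,[.507,.225,.217]),proj(c,[.507,.075,.217]),'rock top',proj(c,[.5,.148,.07]))
old=load('s12'); 
for t,c in (('before',old),('now',d)):
    h=cv2.cvtColor(c['color'],cv2.COLOR_BGR2HSV); m=cv2.inRange(h,(8,70,50),(20,170,220)); x,y=proj(c,[.5,.148,.045]).astype(int); M=np.zeros_like(m); M[y-30:y+30,x-30:x+30]=m[y-30:y+30,x-30:x+30]; ys,xs=np.nonzero(M); print(t,xs.mean(),ys.mean(),len(xs))
save(d,'pics/s14.png',(180,120,440,320),3)
E
```

```text
clock: 38.85
tcp_pos: [0.5071, 0.1502, 0.202]
orientation: [-90.0, -0.0, -89.8]
ft_force: [-0.0, -0.5, -0.1]
grip_width: 0.0395
clock: 39.35
tcp_pos: [0.4277, 0.1502, 0.3138]
orientation: [-89.9, 0.0, -89.9]
ft_force: [-0.4, 0.9, -0.5]
grip_width: 0.0396
clock: 39.85
tcp_pos: [0.4272, -0.0551, 0.3118]
orientation: [-90.0, -0.1, -90.3]
ft_force: [-0.0, 1.0, -0.0]
grip_width: 0.0393
clock: 40.35
tcp_pos: [0.4279, -0.049, 0.3122]
orientation: [-90.0, 0.0, -89.7]
ft_force: [0.1, -0.3, 0.6]
grip_width: 0.0394
side bar45 [269.4 222.6] [303.1 194.6] rock top [292.  240.7]
scene bar45 [383.9 193.9] [350.7 176.6] rock top [365.2 212.8]
before 293.16 248.215 400
now 275.65354330708664 266.1443569553806 381
```

There are no more pictures, but the numbers say the rock's blob has moved in the side view by (−17,+18) px. It may have been knocked, or the guard frame may be hiding part of it. Checking numerically in several views.

Run:
```python
from h import *
def blobs(c,lo=(6,70,40),hi=(20,190,230)):
    h=cv2.cvtColor(c['color'],cv2.COLOR_BGR2HSV); m=cv2.inRange(h,lo,hi)
    n,l,st,ce=cv2.connectedComponentsWithStats(m); return [(st[i].tolist(),ce[i].round(1).tolist()) for i in range(1,n) if st[i,4]>25]
for t,reg in (('s12',(220,340,190,330)),('s14',(220,340,190,330)),('c12',(310,440,160,300)),('c14',(310,440,160,300))):
    c=load(t); print(t)
    for s,e in blobs(c):
        if reg[0]<e[0]<reg[1] and reg[2]<e[1]<reg[3]: print('  ',s,e)
c=load('s14'); h=cv2.cvtColor(c['color'],cv2.COLOR_BGR2HSV); m=cv2.inRange(h,(6,70,40),(20,190,230))
for r in m[215:300:2,245:325:1]: print(''.join('#' if x else '.' for x in r))
```

```text
s12
   [212, 186, 54, 32, 458] [237.4, 199.1]
   [282, 237, 24, 23, 400] [293.2, 248.2]
s14
   [207, 183, 60, 35, 291] [240.0, 196.8]
   [264, 254, 26, 26, 450] [275.8, 267.7]
c12
   [357, 210, 18, 16, 189] [366.7, 217.2]
   [312, 239, 18, 10, 32] [322.4, 243.9]
   [352, 279, 21, 26, 402] [362.1, 291.2]
c14
   [387, 224, 9, 15, 69] [391.9, 232.0]
   [312, 239, 18, 10, 33] [322.5, 244.0]
   [352, 279, 22, 26, 403] [362.1, 291.2]
................................................................................
................................................................................
................................................................................
................................................................................
................................................................................
................................................................................
................................................................................
................................................................................
....................
[... 2114 characters left out ...]
....................................................
................................................................................
................................................................................
................................................................................
................................................................................
................................................................................
................................................................................
................................................................................
................................................................................
```

The rock was knocked, while the robot was away. Working out where it is and checking the bar.

Run:
```python
from h import *
a=load('s12');d=load('s14');c0=load('c12');c1=load('c14');s0=load('side0')
for z in (.03,.035,.045): print(z,atz(a,293.2,248.2,z).round(3),atz(d,275.8,267.7,z).round(3))
print('scene c14 visible bit', atz(c1,391.9,232,.04).round(3), 'c12',atz(c0,366.7,217.2,.04).round(3))
def rect(c,box):
    h=cv2.cvtColor(c['color'],cv2.COLOR_BGR2HSV); m=cv2.inRange(h,(6,70,40),(20,190,230)); M=np.zeros_like(m); x0,y0,x1,y1=box; M[y0:y1,x0:x1]=m[y0:y1,x0:x1]
    k=max(cv2.findContours(M,0,1)[0],key=cv2.contourArea); print(cv2.minAreaRect(k),cv2.boundingRect(k))
rect(a,(270,225,320,275)); rect(d,(250,240,310,295)); rect(s0,(220,280,260,330))
# silhouettes of a rock box model: base at z0
def sil(c,x,y,z0,yaw):
    P=[]
    for lx in(-.045,.045):
        for ly in(-.026,.026): P.append((lx,ly,.02))
    for lx in(-.025,.025):
        for ly in(-.015,.015): P.append((lx,ly,.062))
    for lx in(-.035,.035):
        for ly in(-.026,.026): P.append((lx,ly,0))
    R2=R.from_euler('z',yaw,degrees=True).as_matrix(); q=np.array([proj(c,R2@p+[x,y,z0]) for p in np.array(P)]); return q.min(0),q.max(0)-q.min(0)
print(sil(a,.5,.148,.014,0)); 
for yaw in (-30,0,30): print(yaw,sil(d,.48,.215,.004,yaw))
```

```text
0.03 [0.5   0.146 0.03 ] [0.49 0.24 0.03]
0.035 [0.497 0.149 0.035] [0.487 0.242 0.035]
0.045 [0.491 0.155 0.045] [0.481 0.247 0.045]
scene c14 visible bit [0.493 0.271 0.04 ] c12 [0.49 0.15 0.04]
((293.5400085449219, 248.28001403808594), (25.200002670288086, 18.600000381469727), 36.869895935058594) (282, 237, 24, 23)
((275.2500305175781, 267.7500305175781), (25.45584487915039, 20.50609588623047), 45.0) (264, 254, 26, 26)
((239.5, 305.5), (29.698482513427734, 21.21320343017578), 45.0) (226, 292, 28, 29)
(array([277.3, 233.1]), array([30.9, 28.6]))
-30 (array([271.8, 250.2]), array([24. , 29.9]))
0 (array([267.8, 250.6]), array([31.7, 29.5]))
30 (array([268. , 252.7]), array([30.9, 24.5]))
```

The rock now sits around (0.492,0.237), off the plate on the tray floor, and it can't be reached under the lowered guard. I have to raise the guard again, re-place the rock, and lower the guard.

```bash
python3 -m pendant '[-5,0,2,0,0,0,45, -5,0,2,0,0,0,45, -5,0,2,0,0,0,45, -5,0,2,0,0,0,45, 0,0,0,0,0,0,45]'; python3 -m pendant '[0,4,0,0,0,0,45, 0,4,0,0,0,0,45, 0,2,0,0,0,0,45, 0,1,0,0,0,0,45, 0,0,0,0,0,0,45]'; python3 -m pendant '[0,0,0,0,0,0,0, 0,0,0,0,0,0,0, 0,0,0,0,0,0,0, 0,0,0,0,0,0,0, 0,0,0,0,0,0,0]' 25
```

```text
clock: 40.95
tcp_pos: [0.5021, 0.141, 0.3098]
orientation: [-90.2, 0.1, -89.5]
ft_force: [-0.2, -0.8, -1.9]
grip_width: 0.0397
clock: 41.45
tcp_pos: [0.5009, 0.1356, 0.201]
orientation: [-90.1, -0.0, -89.8]
ft_force: [0.5, 0.1, -0.3]
grip_width: 0.0393
clock: 41.95
tcp_pos: [0.5046, 0.136, 0.2018]
orientation: [-89.6, 0.0, -89.9]
ft_force: [13.9, 0.5, -10.8]
grip_width: 0.0135
```

```bash
python3 -m pendant '[0,-0.27,0.8,0,0,0,0, 0,-1.04,1.15,0,0,0,0, 0,-0.95,1.22,0,0,0,0, 0,-0.87,1.29,0,0,0,0, 0,-0.77,1.34,0,0,0,0]'; python3 -m pendant '[0,-0.68,1.39,0,0,0,0, 0,-0.58,1.44,0,0,0,0, 0,-0.48,1.47,0,0,0,0, 0,-0.37,1.5,0,0,0,0, 0,-0.27,1.53,0,0,0,0]'; python3 -m pendant '[0,-0.15,1.55,0,0,0,0, 0,-0.05,1.55,0,0,0,0, 0,0.05,1.55,0,0,0,0, 0,0.15,1.5,0,0,0,0, 0,0,0,0,0,0,0]'
```

```text
clock: 42.45
tcp_pos: [0.5572, 0.1362, 0.2437]
orientation: [-90.3, -0.0, -89.8]
ft_force: [-13.6, -0.8, 7.5]
grip_width: 0.0131
clock: 42.95
tcp_pos: [0.6318, 0.1364, 0.2687]
orientation: [-90.0, 0.0, -89.8]
ft_force: [-8.2, 0.7, 8.8]
grip_width: 0.0135
clock: 43.45
tcp_pos: [0.6957, 0.1365, 0.267]
orientation: [-89.8, 0.0, -89.8]
ft_force: [3.0, 1.2, 3.2]
grip_width: 0.0134
```

```bash
python3 -m pendant '[0,0,0,0,0,0,45, 0,0,0,0,0,0,45, 0,0,0,0,0,0,45, 0,-2,0,0,0,0,45, 0,-3,0,0,0,0,45]'; python3 -m pendant '[-1.6,0,-4.5,0,0,0,100, -1.6,0,-4.5,0,0,0,100, -1.6,0,-4.5,0,0,0,100, -1.6,0,-4.5,0,0,0,100, -1.6,0,-4.5,0,0,0,100]'; python3 -m pendant '[-2,0,-4.5,0,0.143,0,100, 0,0,-1,0,0.143,0,100, 0,0,0,0,0.143,0,100, 0,0,0,0,0.143,0,100, 0,0,0,0,0.143,0,100]'; python3 -m pendant '[0,0,0,0,0.143,0,100, 0,0,0,0,0.143,0,100, 0,0,0,0,0.143,0,100, 0,0,0,0,0.143,0,100, 0,0,0,0,0.143,0,100]'; python3 -m pendant '[0,3,0,0,0.143,0,100, 0,3,0,0,0,0,100, 0,0,0,0,0,0,100]'
cat > rk.py <<'E'
from h import *
def rk(tag):
    c=snap('wrist',tag); h=cv2.cvtColor(c['color'],cv2.COLOR_BGR2HSV); m=cv2.inRange(h,(5,60,40),(20,200,255)); m[235:]=0
    m=cv2.morphologyEx(m,cv2.MORPH_OPEN,np.ones((3,3)))
    s=manip.get_state(); Rm=R.from_euler('xyz',s['orientation'],degrees=True).as_matrix(); print(s['tcp_pos'].round(4),s['orientation'].round(1))
    for k in cv2.findContours(m,0,1)[0]:
        if cv2.contourArea(k)>300:
            r=cv2.minAreaRect(k); b=cv2.boxPoints(r); P=atz(c,*r[0],.024)
            print(np.round(r[0],1),np.round(r[1],1),round(r[2],1), 'world',P.round(3),'tool cm',(Rm.T@(P-s['tcp_pos'])*100).round(2))
            B=np.array([atz(c,*q,.024)[:2] for q in b]); e=[B[1]-B[0],B[2]-B[1]]; L=max(e,key=np.linalg.norm); print('sizes',[round(np.linalg.norm(v),3) for v in e],'long axis deg',round(np.degrees(np.arctan2(L[1],L[0])),1))
            hull=cv2.convexHull(k); print('fill',cv2.contourArea(k)/(r[1][0]*r[1][1]),[tuple(p[0]) for p in cv2.approxPolyDP(hull,1.5,True).tolist()])
E
python3 -c "from rk import *; rk('w15')"
```

```text
clock: 43.95
tcp_pos: [0.6935, 0.1365, 0.3126]
orientation: [-90.3, -0.0, -89.8]
ft_force: [1.2, 1.0, 0.3]
grip_width: 0.0396
clock: 44.45
tcp_pos: [0.4669, 0.2161, 0.3147]
orientation: [-90.0, 0.0, -89.8]
ft_force: [0.7, 0.2, 0.6]
grip_width: 0.076
clock: 44.95
tcp_pos: [0.4134, 0.2371, 0.3151]
orientation: [-90.0, 0.0, -131.1]
ft_force: [-0.5, 0.2, -0.5]
grip_width: 0.0879
clock: 45.45
tcp_pos: [0.4137, 0.237, 0.3149]
orientation: [-90.0, -0.0, -172.1]
ft_force: [0.0, 0.0, 0.2]
grip_width: 0.0878
clock: 45.75
tcp_pos: [0.4124, 0.2364, 0.2503]
orientation: [-89.8, -0.4, -179.9]
ft_force: [0.2, -0.3, 0.2]
grip_width: 0.088
[0.413  0.2366 0.253 ] [ -89.9   -0.2 -179.9]
[305.2  87.1] [62.2 90.8] 6.3 world [0.491 0.246 0.024] tool cm [-7.93 22.87 -0.99]
sizes [np.float64(0.089), np.float64(0.062)] long axis deg -8.5
fill 0.8056726050912955 [(319, 43), (337, 48), (339, 53), (333, 118), (329, 132), (307, 133), (285, 121), (276, 97), (275, 77), (289, 53), (312, 43)]
```

From above the rock is now 89 x 62 mm instead of about 90 x 52. It has a straight edge on the right (339,53)–(333,118) and a rounded left side, so it looks tipped onto its flank with the sawn base facing −y. I'll check by facet shading.

Run:
```python
from h import *
def show(t,box,st):
    c=load(t); h=cv2.cvtColor(c['color'],cv2.COLOR_BGR2HSV); x0,y0,x1,y1=box
    m=cv2.inRange(h,(5,60,30),(20,200,255)); g=h[:,:,2]
    print(t)
    for y in range(y0,y1,st): print(' '.join('%3d'%g[y,x] if m[y,x] else '  .' for x in range(x0,x1,st)))
show('w15',(268,38,346,138),4)
show('w12',(288,60,344,150),4)
show('s14',(260,250,294,284),2)
show('s12',(278,233,312,264),2)
```

```text
w15
  .   .   .   .   .   .   .   .   .   .   .   .   .   .   .   .   .   .   .   .
  .   .   .   .   .   .   .   .   .   .   .   .   .   .   .   .   .   .   .   .
  .   .   .   .   .   .   .   .   .   . 153 152 160 161 160 164   .   .   .   .
  .   .   .   .   .   .   . 161 151 151 153 153 161 160 160 161 161 161   .   .
  .   .   .   .   . 160 151 151 152 153 153 153 161 162 162 162 163 155   .   .
  .   .   .   .   . 144 151 152 154 154 160 174 190 187 179 170 165 144   .   .
  .   .   .   . 143 143 151 153 164 176 179 181 192 193 194 195 195 143   .   .
  .   .   .   . 137 143 168 177 180 180 181 183 192 193 194 195 196 133   .   .
  .   .   . 139 142 165 179 179 180 180 181 185 193 193 194 195 198 120   .   .
  .   .   . 148 151 171 179 179 180 181 180 188 193 193 195 195 196 112   .   .
  .   . 151 151 152 175 178 179 180 181 180 191 193 194 195 197 195 110   .   .
  .   . 148 151 155 175 177 179 180 181 181 191 193 194 196 197 194 109   .   .
  .   . 140 152 163 175 176 179 180 180 182 191 193 194 196 197 188 113   .   .
  .   . 131 151 171 175 176 178 181 180 182 192 193 195 
[... 3747 characters left out ...]
   .   .   .   .   .
  .   . 115 119 127 144 145 125 118 112 107 104 101   .   .   .   .
  .   . 110 109 106 122 141 124 119 119 114 102  99   .   .   .   .
  .   .  92 102 105 108 122 114 118 115 114 102 100  98   .   .   .
  .   .   .  97 101 105 112 108 112 112 112 107 100  99   .   .   .
  .   .   .  90  97  98 105 106 112 112 111 111 100  92   .   .   .
  .   .   .   .   .  96  98 101 111 111 109 107  93  85   .   .   .
  .   .   .   .   .   .  93  96 102 103 103 102  85   .   .   .   .
  .   .   .   .   .   .   .   .  99  99 100  91   .   .   .   .   .
  .   .   .   .   .   .   .   .   .   .   .   .   .   .   .   .   .
  .   .   .   .   .   .   .   .   .   .   .   .   .   .   .   .   .
```

Facet shading confirms it: a near-planar flank faces up (180/194), and the straight dark right edge is the sawn base, facing −y. The rock tumbled 90° off the plate. Plan: with shut fingers, push the rounded top side toward −y until the base's lower edge stops at the plate's 10 mm step, then lift along an arc so the rock tips back onto its base on the plate. First the outline in world coordinates.

Run:
```python
from h import *
c=load('w15')
for n,p,z in [('apexA',(275,77),.03),('apexB',(276,97),.03),('baseF',(339,53),.03),('baseN',(333,118),.03),('topN',(307,133),.03),('topF',(312,43),.03),('wallL?',(0,0),.022)]: print(n,atz(c,*p,z).round(4))
h=cv2.cvtColor(c['color'],cv2.COLOR_BGR2GRAY); print([int(x) for x in h[87,200:280:3]])
for y in (.318,.314): print(proj(c,[.49,y,.022]))
s=manip.get_state(); print(s['tcp_pos'],s['joint_positions'].round())
```

```text
apexA [0.5011 0.2763 0.03  ]
apexB [0.4817 0.2759 0.03  ]
baseF [0.5237 0.2124 0.03  ]
baseN [0.4607 0.2174 0.03  ]
topN [0.4453 0.2445 0.03  ]
topF [0.5328 0.2391 0.03  ]
wallL? [0.572  0.5408 0.022 ]
[44, 46, 43, 43, 45, 44, 45, 45, 46, 43, 42, 47, 167, 202, 129, 207, 208, 209, 210, 210, 211, 212, 212, 213, 212, 136, 125]
[235.9  88.5]
[239.7  88.5]
[0.41298911 0.23663275 0.25304318] [ 26. -13.  85.  -0. 108. 116.]
```

```bash
python3 -m pendant '[-2.6,0,-2.2,0,0,0,0, -2.6,0,-2.2,0,0,0,0, -2.6,0,-2.2,0,0,0,0, 0,0,0,0,0,0,0, 0,0,0,0,0,0,0]'; python3 -m pendant '[0,3,0,0,0,0,0, 0,3,0,0,0,0,0, 0,3,0,0,0,0,0, 0,3,0,0,0,0,0, 0,3,0,0,0,0,0]'; python3 -m pendant '[0,0,0,0,0,0,0, 0,0,0,0,0,0,0, 0,3,0,0,0,0,0, 0,2.5,0,0,0,0,0, 0,2.0,0,0,0,0,0]'; python3 -m pendant '[0,0.3,0,0,0,0,0, 0,0,0,0,0,0,0]'
```

```text
clock: 46.3
tcp_pos: [0.4923, 0.3034, 0.2558]
orientation: [-90.0, 0.0, -179.9]
ft_force: [-0.5, -0.2, -0.5]
grip_width: 0.051
clock: 46.8
tcp_pos: [0.4919, 0.3028, 0.1064]
orientation: [-90.1, 0.2, -180.0]
ft_force: [1.1, 0.2, -0.1]
grip_width: 0.0119
clock: 47.3
tcp_pos: [0.4932, 0.3037, 0.0324]
orientation: [-90.1, 0.2, -180.0]
ft_force: [0.5, 0.3, -1.4]
grip_width: 0.0005
clock: 47.5
tcp_pos: [0.4928, 0.3036, 0.0292]
orientation: [-90.1, 0.1, -180.0]
ft_force: [0.0, 1.4, -0.1]
grip_width: 0.0004
```

```bash
python3 -m pendant '[0,0.6,0,0,0,0,0, 0,0,0.5,0,0,0,0, 0,0,0.5,0,0,0,0, 0,0,0.5,0,0,0,0, 0,0,0.4,0,0,0,0]'; python3 -m pendant '[0,0,0.4,0,0,0,0, 0,0,0.3,0,0,0,0, 0,0,0.2,0,0,0,0]'; python3 -m pendant '[0,0,0.2,0,0,0,0, 0,0,0.2,0,0,0,0]'
```

```text
clock: 48.0
tcp_pos: [0.4927, 0.2849, 0.0221]
orientation: [-90.2, 0.1, -180.0]
ft_force: [1.2, 4.6, 3.3]
grip_width: 0.0006
clock: 48.3
tcp_pos: [0.4929, 0.2766, 0.0226]
orientation: [-90.2, 0.2, -179.9]
ft_force: [0.7, 5.6, 3.9]
grip_width: 0.0005
clock: 48.5
tcp_pos: [0.4925, 0.2741, 0.0229]
orientation: [-90.4, 0.1, -179.9]
ft_force: [-2.5, 13.2, 4.5]
grip_width: 0.0003
```

```bash
python3 -m pendant '[0,-0.43,0.2,0,0,0,0, 0,-0.43,0.2,0,0,0,0, 0,-0.4,0.22,0,0,0,0, 0,-0.4,0.22,0,0,0,0]'; python3 -m pendant '[0,-0.38,0.26,0,0,0,0, 0,-0.37,0.26,0,0,0,0]'
```

```text
clock: 48.9
tcp_pos: [0.4903, 0.2651, 0.0379]
orientation: [-90.3, -0.2, -179.9]
ft_force: [-6.3, 8.7, 2.8]
grip_width: 0.0002
clock: 49.1
tcp_pos: [0.4903, 0.2603, 0.0459]
orientation: [-90.3, -0.2, -179.9]
ft_force: [-6.4, 8.9, 3.6]
grip_width: 0.0009
```

```bash
cat > sh.py <<'E'
from h import *
def show(t,box,st):
    c=load(t); h=cv2.cvtColor(c['color'],cv2.COLOR_BGR2HSV); x0,y0,x1,y1=box
    m=cv2.inRange(h,(5,60,30),(20,200,255)); g=h[:,:,2]; print(t)
    for y in range(y0,y1,st): print(' '.join('%3d'%g[y,x] if m[y,x] else '  .' for x in range(x0,x1,st)))
def where():
    d=snap('side','sx'); h=cv2.cvtColor(d['color'],cv2.COLOR_BGR2HSV); m=cv2.inRange(h,(6,70,40),(20,190,230))
    n,l,st,ce=cv2.connectedComponentsWithStats(m)
    for i in range(1,n):
        if st[i,4]>60 and 240<ce[i][0]<330 and 210<ce[i][1]<310: print(st[i],ce[i].round(1))
E
python3 -c "
from sh import *
where(); show('sx',(256,236,300,286),2); snap('wrist','wx'); snap('scene','cx')
c=load('wx'); show('wx',(240,90,400,235),6)"
```

```text
[274 251  22  22 352] [283.9 262.7]
sx
  .   .   .   .   .   .   .   .   .   .   .   .   .   .   .   .   .   .   .   .   .   .
  .   .   .   .   .   .   .   .   .   .   .   .   .   .   .   .   .   .   .   .   .   .
  .   .   .   .   .   .   .   .   .   .   .   .   .   .   .   .   .   .   .   .   .   .
  .   .   .   .   .  76   .   .   .   .   .   .   .   .   .   .   .   .   .   .   .   .
  .   .   .   .   .   .   .   .   .   .   .   .   .   .   .   .   .   .   .   .   .   .
  .   .   .   .   .  85   .   .   .   .   .   .   .   .   .   .   .   .   .   .   .   .
  .   .   .   .   .   .   .   .   .   .   .   .   .   .   .   .   .   .   .   .   .   .
  .   .  85   .   .   .   .   .  58   .   .   .   .   .   .   .   .   .   .   .   .   .
  .   .   .   .   .   .   .  58   .  79   .   .   .  90  96   .   .   .   .   .   .   .
  .   .   .   .   .   .   .   .   .   .  62  72 113 100  97  96  98   .   .   .   .   .
  .   .   .   .   .  61   .   .   .   .  75  97 117 142 101  97  96  97   .   .   .   .
  .   .   .   .   . 101 101   .   .  62 103 101 101 103 104  98  97  95 102   .   .   .
  .  
[... 3141 characters left out ...]
   .   .   .   .   .  93  93 112 122 122 122 122 122
  .   .   .   .   .   .   .   .   .   .   .   .   .   .   .   .   .   .   .  93 100 121 122 122 123 122 123
  .   .   .   .   .   .   .   .   .   .   .   .   .   .   .   .   .   .  93 100 107 121 120 122 123 122 123
  .   .   .   .   .   .   .   .   .   .   .   .   .   .   .   .   .   .  99 102 120 121 121 122 122 122 122
  .   .   .   .   .   .   .   .   .   .   .   .   .   .   .   .   .  98 103 105 121 121 121 121 121 122 122
  .   .   .   .   .   .   .   .   .   .   .   .   .   .   .   .   . 103 102 118 121 121 121 121 121 122 123
  .   .   .   .   .   .   .   .   .   .   .   .   .   .   .   .  98 102 103 121 121 122 121 120 121 121 122
```

```bash
python3 -m pendant '[0,-0.33,0.31,0,0,0,0, 0,-0.33,0.31,0,0,0,0, 0,-0.29,0.35,0,0,0,0, 0,-0.29,0.35,0,0,0,0]'; python3 -m pendant '[0,-0.24,0.39,0,0,0,0, 0,-0.24,0.39,0,0,0,0, 0,-0.2,0.41,0,0,0,0, 0,-0.2,0.41,0,0,0,0]'; python3 -m pendant '[0,-4,-2,0,0,0,0, 0,-4,-2,0,0,0,0, 0,-4,2,0,0,0,0, 0,-4,2,0,0,0,0,0,0,2,0,0,0,0]';  python3 -m pendant '[3,0,0,0,0,0,0, 4,0,0,0,0,0,100, 0,0,0,0,0,0,100, 0,0,0,0,0,0,100]'; python3 -c "from rk import *; rk('w16')
from sh import *
where(); show('w16',(290,40,390,150),4); show('sx',(260,230,320,280),3)"
```

```text
clock: 49.65
tcp_pos: [0.4905, 0.2473, 0.0593]
orientation: [-90.4, -0.1, -179.8]
ft_force: [-8.6, 8.9, 7.4]
grip_width: 0.0009
clock: 50.05
tcp_pos: [0.4909, 0.2308, 0.0691]
orientation: [-90.3, -0.1, -179.9]
ft_force: [-10.1, 6.5, 13.3]
grip_width: 0.0006
clock: 50.55
tcp_pos: [0.4937, 0.2082, 0.2337]
orientation: [-90.2, 0.6, -179.9]
ft_force: [-0.5, 0.9, 0.3]
grip_width: 0.0008
clock: 50.95
tcp_pos: [0.4219, 0.2081, 0.2268]
orientation: [-90.0, 0.1, -179.9]
ft_force: [0.3, -0.0, 0.3]
grip_width: 0.0211
[0.4224 0.2082 0.2265] [-9.0e+01  1.0e-01 -1.8e+02]
[279.9  99.4] [67.2 94.7] 4.5 world [0.491 0.243 0.024] tool cm [-6.85 20.26 -3.48]
sizes [np.float64(0.09), np.float64(0.063)] long axis deg -7.7
fill 0.8086573194542203 [(293, 53), (311, 58), (315, 63), (311, 129), (306, 146), (281, 147), (258, 135), (249, 111), (247, 89), (262, 63), (285, 53)]
[265 254  26  25 443] [277.1 266.8]
w16
  .   .   .   .   .   .   .   .   .   .   .   .   .   .   .   .   .   .   .   .   .   .   .   .   .
  .   .   .   .   .   .   .   .   .   .   .   .   .   .   .   .   .   .   .   .   .   .   .   .   
[... 3264 characters left out ...]
 159   .   .   .   .   .   .   .   .   .   .   .   .   .   .
  .   .   . 134 160 161 161   .   .   .   .   .   .   .   .   .   .   .   .   .
  .   .   . 155 162 162 162 158   .   .   .   .   .   .   .   .   .   .   .   .
  .   . 130 161 162 162 162 157 105 107   .   .   .   .   .   .   .   .   .   .
  .   . 129 154 164 164 163 125 109 110   .   .   .   .   .   .   .   .   .   .
  .   . 143 145 160 163 160 122 116 104  96   .   .   .   .   .   .   .   .   .
  .   .   . 132 135 156 157 123 112  97 102   .   .   .   .   .   .   .   .   .
  .   .   .   . 122 125 114 105 105   .   .   .   .   .   .   .   .   .   .   .
  .   .   .   .   .   . 108   .   .   .   .   .   .   .   .   .   .   .   .   .
```

The push slid off over the top facets and the rock is back on its flank at (0.491,0.243). Next method: grip it base-to-top, tilt the gripper about 55° about x, and set the base's far edge on the plate so it falls onto its base.

```bash
python3 -m pendant '[-2.3,0,-1.2,0,0.1,0,100, -2.3,0,-1.2,0,0,0,100, -2.2,3,-1,0,0,0,100, 0,3,0,0,0,0,100, 0,3,0,0,0,0,100]'; python3 -m pendant '[0,0,0,0,0,0,100, 0,3,0,0,0,0,100, 0,3,0,0,0,0,100, 0,2.5,0,0,0,0,100, 0,0,0,0,0,0,100]'
python3 - <<'E'
from h import *
s=manip.get_state(); print(s['tcp_pos'],s['grip_width'],s['joint_positions'].round())
E
```

```text
clock: 51.55
tcp_pos: [0.4934, 0.2377, 0.1341]
orientation: [-90.0, -0.1, 174.3]
ft_force: [0.5, 0.0, -0.1]
grip_width: 0.0686
clock: 52.05
tcp_pos: [0.4909, 0.237, 0.0486]
orientation: [-89.8, -0.3, 174.3]
ft_force: [-0.8, -0.1, -0.5]
grip_width: 0.0883
[0.49086385 0.23700973 0.0485606 ] 0.08834937131677201 [ 22.  -1.  94.  -0.  87. 118.]
```

```bash
python3 -m pendant '[0,1,-0.5,0,0,0,100, 0,1,0,0,0,0,100, 0,0.9,0,0,0,0,100, 0,0,0,0,0,0,100]'; python3 -m pendant '[0,0,0,0,0,0,0, 0,0,0,0,0,0,0, 0,0,0,0,0,0,0, 0,0,0,0,0,0,0, 0,0,0,0,0,0,0]' 30; python3 -m pendant '[0,0,0,0,0,0,0, 0,0,0,0,0,0,0, 0,0,0,0,0,0,0]'
```

```text
clock: 52.45
tcp_pos: [0.492, 0.2426, 0.0211]
orientation: [-89.9, -0.1, 174.3]
ft_force: [-0.4, 0.2, -0.2]
grip_width: 0.088
clock: 52.95
tcp_pos: [0.4929, 0.2431, 0.0229]
orientation: [-90.0, 0.1, 174.3]
ft_force: [0.8, 1.7, 2.5]
grip_width: 0.0629
clock: 53.25
tcp_pos: [0.4929, 0.2431, 0.0229]
orientation: [-90.0, 0.1, 174.3]
ft_force: [-0.5, 1.3, 4.4]
grip_width: 0.0626
```

Gripped at 62.6 mm, which is the rock's height and confirms the pose. Lifting and tilting.

```bash
python3 -m pendant '[0,-2,0,0,0,0,0, 0,-4,0,0,0,0,0, 0,-4,0,0,0,0,0, 0,-4,0,0,0,0,0, 0,-2,0,0,0,0,0]'; python3 -m pendant '[0,0,2,0,0,0,0, 0,0,2,0,0,0,0, 0,0,2,0,0,0,0, 0,0,0,0,0,0,0]'; python3 -m pendant '[0,0,0,-0.12,0,0,0, 0,0,0,-0.12,0,0,0, 0,0,0,-0.12,0,0,0]'
python3 - <<'E'
from h import *
s=manip.get_state(); print(s['tcp_pos'],s['grip_width'],s['joint_positions'].round()); print(R.from_euler('xyz',s['orientation'],degrees=True).as_matrix().round(3))
E
```

```text
clock: 53.75
tcp_pos: [0.4929, 0.2426, 0.1846]
orientation: [-90.0, 0.1, 174.3]
ft_force: [0.2, -0.6, -3.9]
grip_width: 0.0625
clock: 54.15
tcp_pos: [0.4858, 0.1807, 0.1802]
orientation: [-89.8, -0.2, 174.2]
ft_force: [0.8, 0.6, -6.2]
grip_width: 0.0628
clock: 54.45
tcp_pos: [0.4862, 0.1835, 0.1813]
orientation: [-110.8, -0.1, 174.4]
ft_force: [0.4, -1.1, -5.9]
grip_width: 0.0628
[0.48618955 0.18351851 0.18130716] 0.06277433230746851 [  3. -14.  95.  21.  95. 101.]
[[-0.995  0.034 -0.092]
 [ 0.098  0.354 -0.93 ]
 [ 0.001 -0.935 -0.356]]
```

```bash
python3 -m pendant '[0,0,0,-0.12,0,0,0, 0,0,0,-0.12,0,0,0, 0,0,0,-0.12,0,0,0, 0,0,0,-0.12,0,0,0, 0,0,0,-0.12,0,0,0]';  python3 -m pendant '[0,0,0,0,0,0,0, 0,0,0,0,0,0,0]'
python3 - <<'E'
from h import *
s=manip.get_state(); p=s['tcp_pos']; M=R.from_euler('xyz',s['orientation'],degrees=True).as_matrix(); print(p,s['grip_width'],s['joint_positions'].round()); print(M.round(3))
E=p+.0189*M[:,1]+.0313*M[:,2]; F=p+(.0313+.0135)*M[:,2]; B=p-.080*M[:,1]+.089*M[:,2]; print('edge',E,'fingerback',F,'body corner',B)
# rock centre on base: edge - 26mm along tool y
print('base centre if fallen', E[:2]-M[:2,1]/np.linalg.norm(M[:2,1])*.026)
def t(d): print(np.round(M.T@np.array(d),2))
t([0,0,-1]);t([0,1,0]);t([1,0,0])
E
```

```text
clock: 54.95
tcp_pos: [0.4863, 0.1825, 0.181]
orientation: [-145.2, -0.1, 174.3]
ft_force: [-0.0, 0.5, -4.9]
grip_width: 0.0624
clock: 55.15
tcp_pos: [0.4863, 0.1826, 0.1805]
orientation: [-144.8, -0.2, 174.3]
ft_force: [0.5, -0.8, -3.5]
grip_width: 0.0627
[0.48630866 0.18264093 0.18052783] 0.06272854811326263 [-17. -13. 107.  54.  96.  80.]
[[-0.995  0.08  -0.061]
 [ 0.1    0.813 -0.573]
 [ 0.004 -0.576 -0.817]]
edge [0.48592069 0.18007722 0.14405624] fingerback [0.48359793 0.15696782 0.14391385] body corner [0.47454927 0.06656728 0.15388904]
base centre if fallen [0.48338592 0.15420108]
[-0.    0.58  0.82]
[ 0.1   0.81 -0.57]
[-0.99  0.08 -0.06]
```

```bash
python3 -m pendant '[-0.75,1.64,2.53,0,0,0,0, -0.75,1.64,2.53,0,0,0,0, 0,1.74,2.46,0,0,0,0, 0,1.16,1.64,0,0,0,0, 0,0.58,0.82,0,0,0,0]';  python3 -m pendant '[0,0,0,0,0,0,0, 0,0,0,0,0,0,0]'
cat > ed.py <<'E'
from h import *
s=manip.get_state(); p=s['tcp_pos']; M=R.from_euler('xyz',s['orientation'],degrees=True).as_matrix()
E=p+.0189*M[:,1]+.0313*M[:,2]; F=p+(.0313+.0135)*M[:,2]; B=p-.080*M[:,1]+.089*M[:,2]; print(p.round(4),'edge',E.round(4),'fingerback',F.round(4),'body corner',B.round(4),s['ft_force'].round(1))
E
python3 ed.py
```

```text
clock: 55.65
tcp_pos: [0.5009, 0.1806, 0.0603]
orientation: [-144.8, -0.1, 174.5]
ft_force: [-0.0, -0.4, -4.7]
grip_width: 0.0626
clock: 55.85
tcp_pos: [0.5021, 0.18, 0.0633]
orientation: [-145.0, 0.1, 174.4]
ft_force: [0.3, 0.4, -4.9]
grip_width: 0.0627
[0.5021 0.18   0.0633] edge [0.502  0.1776 0.0268] fingerback [0.4997 0.1544 0.0266] body corner [0.4907 0.064  0.0363] [ 0.3  0.4 -4.9]
```

```bash
python3 -m pendant '[0,0,0,-0.09,0,0,0, 0,0.2,0.35,0,0,0,0, 0,0.15,0.26,0,0,0,0, 0,0,0,0,0,0,0]'; python3 ed.py
```

```text
clock: 56.25
tcp_pos: [0.5016, 0.1796, 0.0549]
orientation: [-150.1, 0.0, 174.3]
ft_force: [0.5, 0.3, -5.2]
grip_width: 0.0623
[0.5016 0.1796 0.0549] edge [0.5017 0.1803 0.0183] fingerback [0.4994 0.1573 0.016 ] body corner [0.4904 0.0664 0.0177] [ 0.5  0.3 -5.2]
```

```bash
python3 -m pendant '[0,-0.15,-0.26,0,0,0,88, 0,-0.15,-0.26,0,0,0,88, 0,0,0,0,0,0,88, 0,0,0,0,0,0,88]'; python3 -c "
from sh import *
where(); show('sx',(268,226,322,280),2)"
```

```text
clock: 56.65
tcp_pos: [0.5019, 0.1798, 0.062]
orientation: [-150.2, 0.1, 174.3]
ft_force: [-0.4, -0.4, -0.2]
grip_width: 0.0771
[258 253  24  24 407] [270.1 264.1]
sx
  .   .   .   .   .   .   .   .   .   .   .   .  93   .   .   .   .   .   .   .   .  84   .   .   .   .   .
  .   .   .   .   .   .   .   .   .   . 131   .   .   .   .   .   .   .   .   .   .   .   .   .   .   .   .
  .   .   .   .   .   .   .   .   .   .   .   .   .   .   .   .   .   .   .   .   .   .   . 117   .   .   .
  .   .   .   .   .   .   .   .   .   .   .   .   .   .   .   .   .   .   .   .   .   .   .   .  64   .   .
  .   .   .   .   .   .   .   .   .   .   .   .   .   .   .   .   .   .   .   .   .  70 104 100   .   .   .
  .   .   .   .   .   .   .   .   . 133   .   .   .   .   .   .   .   .   .   .   .   .   .   .   .   .   .
  .   .   .   .   .   .   .   . 131   .   .   .   .   .   .   .   .   .   .   .   .   .   .   .   .   .   .
  .   .   .   .   .   .   . 133   .   .   .   .   .   .   .   .   .   .   .   .   .   .   .   .   .   .   .
  .   .   .   .   .   .   .   .   .   .   .   .   .   .   .   .   .  
[... 1282 characters left out ...]
   .   .   .   .   .   .   .   .   .   .   .   .   .
166 166 166 166 165 154 113   .   .   .   .   .   .   .   .   .   .   .   .   .   .   .   .   .   .   .   .
160 166 166 166 155 114 108   .   .   .   .   .   .   .   .   .   .   .   .   .   .   .   .   .   .   .   .
107 146 163 160 116 106 103   .   .   .   .   .   .   .   .   .   .   .   .   .   .   .   .   .   .   .   .
  .  97 104 105 103 102   .   .   .   .   .   .   .   .   .   .   .   .   .   .   .   .   .   .   .   .   .
  .   .   .   .  98   .   .   .   .   .   .   .   .   .   .   .   .   .   .   .   .   .   .   .   .   .   .
  .   .   .   .   .   .   .   .   .   .   .   .   .   .   .   .   .   .   .   .   .   .   .   .   .   .   .
```

The rock slid off toward +y. Retreating, untilting and looking again.

```bash
python3 -m pendant '[0,-3,0,0,0,0,88, 0,-3,-1,0,0,0,88, 0,-3,-3,0,0,0,88, 0,-2,-3,0.14,0,0,88, 0,-2,-3,0.14,0,0,88]'; python3 -m pendant '[0,-2,0,0.14,0,0,88, 0,0,0,0.14,0,0,88, 0,0,0,0.14,0,0,88, 0,0,0,0.14,0,0,88, 0,0,0,0.14,0,0,88]'; python3 -m pendant '[0,0,0,0.05,-0.1,0,88, 0,0,0,0,0,0,88]'
python3 - <<'E'
from h import *
s=manip.get_state(); p=s['tcp_pos']; print(p,s['orientation'],s['joint_positions'].round()); M=R.from_euler('xyz',s['orientation'],degrees=True).as_matrix()
print((M.T@(np.array([.425,.235,.25])-p)*100).round(1))
E
```

```text
clock: 57.2
tcp_pos: [0.4957, 0.1204, 0.2129]
orientation: [-133.9, -0.1, 174.0]
ft_force: [1.6, 0.2, 0.5]
grip_width: 0.0772
clock: 57.7
tcp_pos: [0.4945, 0.1082, 0.2283]
orientation: [-93.8, 0.2, 174.3]
ft_force: [-0.2, 0.6, -0.9]
grip_width: 0.0774
clock: 57.9
tcp_pos: [0.494, 0.1102, 0.2266]
orientation: [-91.1, 0.3, -179.7]
ft_force: [0.0, 0.5, 0.3]
grip_width: 0.0774
[0.49396902 0.11024953 0.22662861] [ -91.14342888    0.25143829 -179.68075975] [  8. -10.  85.   1. 105.  98.]
[  6.8  -2.1 -12.6]
```

```bash
python3 -m pendant '[2.2,-0.7,-4.2,0.018,0,0,88, 2.2,-0.7,-4.2,0,0,0,88, 2.4,-0.7,-4.2,0,0,0,88, 0,0,0,0,0,0,88,0,0,0,0,0,0,88]'; python3 -c "from rk import *; rk('w17')
from sh import *
show('w17',(240,20,400,160),4)"
```

```text
clock: 58.4
tcp_pos: [0.4257, 0.2342, 0.2482]
orientation: [-90.2, 0.3, -180.0]
ft_force: [0.4, 0.3, 0.3]
grip_width: 0.0774
[0.4262 0.2333 0.2479] [-90.1   0.2 179.9]
[270.4  98.9] [91.9 63.1] 68.2 world [0.496 0.281 0.024] tool cm [-6.85 22.43 -4.78]
sizes [np.float64(0.064), np.float64(0.091)] long axis deg -157.9
fill 0.8186512130550697 [(249, 58), (278, 62), (296, 80), (302, 93), (304, 107), (301, 126), (284, 143), (261, 148), (253, 140), (229, 76), (229, 66)]
w17
  .   .   .   .   .   .   .   .   .   .   .   .   .   .   .   .   .   .   .   .   .   .   .   .   .   .   .   .   .   .   .   .   .   .   .   .   .   .   .   .
  .   .   .   .   .   .   .   .   .   .   .   .   .   .   .   .   .   .   .   .   .   .   .   .   .   .   .   .   .   .   .   .   .   .   .   .   .   .   .   .
  .   .   .   .   .   .   .   .   .   .   .   .   .   .   .   .   .   .   .   .   .   .   .   .   .   .   .   .   .   .   .   .   .   .   .   .   .   .   .   .
  .   .   .   .   .   .   .   .   .   .   .   .   .   .   .   .   .   .   .   .   .   .   .   .   .   .   .   .   .   .   .   .   .   .   .   .   
[... 4273 characters left out ...]
   .   .   .   .   .   .   .   .   .   .   .   .   .   .   .
  .   .   .   . 107  99 102 101  97  96 102   .   .   .   .   .   .   .   .   .   .   .   .   .   .   .   .   .   .   .   .   .   .   .   .   .   .   .   .   .
  .   .   .   .   .   . 104   .   .   .   .   .   .   .   .   .   .   .   .   .   .   .   .   .   .   .   .   .   .   .   .   .   .   .   .   .   .   .   .   .
  .   .   .   .   .   .   .   .   .   .   .   .   .   .   .   .   .   .   .   .   .   .   .   .   .   .   .   .   .   .   .   .   .   .   .   .   .   .   .   .
  .   .   .   .   .   .   .   .   .   .   .   .   .   .   .   .   .   .   .   .   .   .   .   .   .   .   .   .   .   .   .   .   .   .   .   .   .   .   .   .
```

The rock slid feet first and now lies on its other flank: the straight dark base edge (229,66)–(253,140) faces +y, close to the left wall, with its axis about 20°. New plan: grip it again base-to-top and carry it to the right-hand side of the tray. Tilt toward −y there with the right wall as a foot stop, so the foot can't slide.

```bash
python3 - <<'E'
from h import *
c=load('w17')
for n,p in [('base1',(229,66)),('base2',(253,140)),('apex1',(302,93)),('apex2',(304,107)),('wall',(0,0))]: print(n,atz(c,*p,.03).round(4))
E
python3 -m pendant '[-2.3,0,-1.6,0,-0.11,0,100, -2.3,0,-2.3,0,-0.11,0,100, -2.3,0,-3.0,0,-0.11,0,100, 0,0,0,0,0,0,100, 0,0,0,0,0,0,100]'
python3 - <<'E'
from h import *
s=manip.get_state(); p=s['tcp_pos']; print(p,s['orientation'],s['joint_positions'].round()); M=R.from_euler('xyz',s['orientation'],degrees=True).as_matrix()
print((M.T@(np.array([.496,.281,.030])-p)*100).round(1))
E
```

```text
base1 [0.5274 0.3208 0.03  ]
base2 [0.454  0.3005 0.03  ]
apex1 [0.5015 0.2484 0.03  ]
apex2 [0.4877 0.2465 0.03  ]
wall [0.5868 0.5349 0.03  ]
clock: 58.95
tcp_pos: [0.4861, 0.3082, 0.247]
orientation: [-90.0, 0.1, -161.3]
ft_force: [-0.2, -0.6, 0.4]
grip_width: 0.0881
[0.48609469 0.30819223 0.24696227] [-8.99801985e+01  1.10873860e-01 -1.61268887e+02] [ 29.   2.  72.  -0. 106. 100.]
[-0.  21.7  2.9]
```

```bash
python3 -m pendant '[0,3,1.5,0,0.05,0,100, 0,4,1.4,0,0,0,100, 0,4,0,0,0,0,100, 0,4,0,0,0,0,100, 0,3,0,0,0,0,100]'; python3 -m pendant '[0,2.5,0,0,0,0,100, 0,1.0,0,0,0,0,100, 0,0,0,0,0,0,100]';  python3 - <<'E'
from h import *
s=manip.get_state(); p=s['tcp_pos']; print(p,s['orientation'],s['ft_force']); M=R.from_euler('xyz',s['orientation'],degrees=True).as_matrix()
print((M.T@(np.array([.494,.280,.026])-p)*100).round(2))
E
```

```text
clock: 59.45
tcp_pos: [0.4942, 0.2797, 0.0663]
orientation: [-90.0, 0.2, -164.2]
ft_force: [0.1, 1.1, 0.7]
grip_width: 0.0881
clock: 59.75
tcp_pos: [0.4943, 0.2808, 0.0325]
orientation: [-90.0, 0.1, -164.1]
ft_force: [0.2, 0.6, 0.5]
grip_width: 0.0876
[0.49430125 0.280758   0.03250736] [-9.00000489e+01  1.43934080e-01 -1.64063791e+02] [0.22693575 0.56436236 0.53960801]
[0.05 0.65 0.06]
```

```bash
python3 -m pendant '[0,0.6,0,0,0,0,100, 0,0,0,0,0,0,100, 0,0,0,0,0,0,0, 0,0,0,0,0,0,0, 0,0,0,0,0,0,0]' 20; python3 -m pendant '[0,0,0,0,0,0,0, 0,0,0,0,0,0,0, 0,0,0,0,0,0,0]' 30; python3 -m pendant '[0,-1,0,0,0,0,0, 0,-2,0,0,0,0,0, 0,-2,0,0,0,0,0, 0,0,0,0,0,0,0]'
```

```text
clock: 60.25
tcp_pos: [0.4954, 0.2815, 0.0281]
orientation: [-89.9, 0.3, -163.9]
ft_force: [1.6, -8.1, 1.4]
grip_width: 0.0674
clock: 60.55
tcp_pos: [0.4955, 0.2813, 0.028]
orientation: [-89.9, 0.3, -163.9]
ft_force: [0.3, -5.5, 1.0]
grip_width: 0.0649
clock: 60.95
tcp_pos: [0.4959, 0.2835, 0.0807]
orientation: [-90.1, 0.6, -163.9]
ft_force: [0.4, 0.6, -4.2]
grip_width: 0.0647
```

```bash
python3 -m pendant '[0,0,0,0,0.14,0,0, 0,0,0,0,0.13,0,0, 0,0,4,0,0,0,0, 0,0,4.5,0,0,0,0, 0,0,4.5,0,0,0,0]'; python3 -m pendant '[0,0,4.5,0,0,0,0, 0,0,4.5,0,0,0,0, 0,0,2.8,0,0,0,0, 0,2,0,0,0,0,0, 0,1.5,0,0,0,0,0]'; python3 -m pendant '[0,1,0,0,0,0,0, 0,0,0,0,0,0,0]'
```

```text
clock: 61.45
tcp_pos: [0.495, 0.1515, 0.0755]
orientation: [-90.1, 0.1, -179.3]
ft_force: [0.7, 0.0, -5.0]
grip_width: 0.0645
clock: 61.95
tcp_pos: [0.4968, 0.0338, 0.0401]
orientation: [-90.1, 0.2, -179.5]
ft_force: [-0.1, 0.7, -5.9]
grip_width: 0.065
clock: 62.15
tcp_pos: [0.4961, 0.0351, 0.0295]
orientation: [-90.1, 0.0, -179.3]
ft_force: [0.2, -0.0, -4.8]
grip_width: 0.0647
```

Releasing to regrasp deeper, and looking from above.

```bash
python3 -m pendant '[0,0.15,0,0,0,0,0, 0,0,0,0,0,0,100, 0,0,0,0,0,0,100, 0,0,0,0,0,0,100, 0,0,0,0,0,0,100]'; python3 -m pendant '[0,-4,0,0,0,0,100, 0,-5,0,0,0,0,100, 0,-5,0,0,0,0,100, 3.5,-5,0,0,0,0,100, 3.5,-1,0,0,0,0,100]'; python3 -m pendant '[0,0,0,0,0,0,100, 0,0,0,0,0,0,100]'; python3 -c "from rk import *; rk('w18')
from sh import *
show('w18',(265,40,365,160),5)"
```

```text
clock: 62.65
tcp_pos: [0.4982, 0.0344, 0.0316]
orientation: [-90.1, 0.4, -179.4]
ft_force: [-0.3, 0.1, -0.6]
grip_width: 0.0874
clock: 63.15
tcp_pos: [0.4342, 0.0333, 0.2273]
orientation: [-90.1, 0.7, -179.4]
ft_force: [0.4, 0.2, 1.8]
grip_width: 0.0877
clock: 63.35
tcp_pos: [0.4333, 0.0334, 0.222]
orientation: [-90.1, 0.4, -179.4]
ft_force: [-0.4, -0.4, -0.2]
grip_width: 0.088
[0.4333 0.0334 0.2208] [ -90.1    0.3 -179.4]
[308.5 102.6] [94.6 62.8] 86.8 world [0.501 0.041 0.024] tool cm [-6.64 19.71 -0.67]
sizes [np.float64(0.059), np.float64(0.089)] long axis deg -175.1
fill 0.8244859837288603 [(301, 56), (327, 68), (338, 89), (340, 115), (330, 139), (308, 150), (281, 148), (279, 137), (275, 61)]
w18
  .   .   .   .   .   .   .   .   .   .   .   .   .   .   .   .   .   .   .   .
  .   .   .   .   .   .   .   .   .   .   .   .   .   .   .   .   .   .   .   .
  .   .   .   .   .   .   .   .   .   .   .   .   .   .   .   .   .   .   .   .
  .   .   .   .   .   .   .   .   .   .   .   .   .   .   .   .   .   .   .   .
  .   .   . 173 172 174 178 169 161 139   .   .   .   .   .   .   .  
[... 830 characters left out ...]
 208 210 210 192 189 189 180 176 160 160 164   .   .   .   .
  .   .   . 207 207 208 209 209 191 189 186 177 176 159 149   .   .   .   .   .
  .   .   . 207 207 207 208 209 191 189 176 176 175 147 150   .   .   .   .   .
  .   .   . 207 207 207 208 208 190 178 176 164 151 145   .   .   .   .   .   .
  .   .   . 189 199 201 205 207 182 160 151 139 116 114   .   .   .   .   .   .
  .   .   . 123 118 117 116 115 113 113 118 105 106   .   .   .   .   .   .   .
  .   .   .   . 109 106 105 105 106 105 106   .   .   .   .   .   .   .   .   .
  .   .   .   .   .   .   . 112 110   .   .   .   .   .   .   .   .   .   .   .
  .   .   .   .   .   .   .   .   .   .   .   .   .   .   .   .   .   .   .   .
```

The rock lies aligned at (0.501,0.041), base edge at the left (+y). Regrasping.

```bash
python3 -m pendant '[-3.3,3,-0.35,0,-0.03,0,100, -3.4,3,-0.35,0,0,0,100, 0,4,0,0,0,0,100, 0,4,0,0,0,0,100, 0,3,0,0,0,0,100]'; python3 -m pendant '[0,2,0,0,0,0,100, 0,0.7,0,0,0,0,100, 0,0,0,0,0,0,100]';  python3 -m pendant '[0,0,0,0,0,0,0, 0,0,0,0,0,0,0, 0,0,0,0,0,0,0, 0,0,0,0,0,0,0, 0,0,0,0,0,0,0]' 30; python3 -m pendant '[0,0,0,0,0,0,0, 0,0,0,0,0,0,0]'
```

```text
clock: 63.9
tcp_pos: [0.4992, 0.0424, 0.0461]
orientation: [-90.1, -0.1, -177.7]
ft_force: [-0.4, 0.4, -0.3]
grip_width: 0.0883
clock: 64.2
tcp_pos: [0.4997, 0.0424, 0.0223]
orientation: [-90.1, 0.0, -177.7]
ft_force: [-0.2, -0.0, 0.2]
grip_width: 0.0879
clock: 64.7
tcp_pos: [0.5015, 0.0416, 0.0259]
orientation: [-90.0, 0.4, -177.7]
ft_force: [-1.5, -4.6, 6.1]
grip_width: 0.0609
clock: 64.9
tcp_pos: [0.5015, 0.0416, 0.0259]
orientation: [-90.0, 0.4, -177.7]
ft_force: [-1.0, -5.0, 5.7]
grip_width: 0.0608
```

```bash
python3 -m pendant '[0,-2,0,0,0,0,0, 0,-4,0,0,0,0,0, 0,-4,0,0,0,0,0, 0,-4,0,0,0,0,0, 0,0,0,0.14,0,0,0]'; python3 -m pendant '[0,0,0,0.14,0,0,0, 0,0,0,0.14,0,0,0, 0,0,0,0.14,0,0,0, 0,0,0,0.14,0,0,0, 0,0,0,0.14,0,0,0]';  python3 -m pendant '[0,0,0,0.14,0,0,0, 0,0,0,0,0,0,0]'
cat > ed2.py <<'E'
from h import *
s=manip.get_state(); p=s['tcp_pos']; M=R.from_euler('xyz',s['orientation'],degrees=True).as_matrix()
E=p+.0219*M[:,1]-.0304*M[:,2]; F=p-(.0304+.0135)*M[:,2]; B=p-.080*M[:,1]-.089*M[:,2]; print(p.round(4),s['orientation'].round(1),'edge',E.round(4),'fingerback',F.round(4),'body corner',B.round(4),s['ft_force'].round(1),s['joint_positions'].round())
for n,d in (('down',[0,0,-1]),('-y',[0,-1,0]),('+x',[1,0,0])): print(n,np.round(M.T@np.array(d),2))
E
python3 ed2.py
```

```text
clock: 65.4
tcp_pos: [0.5025, 0.0399, 0.1709]
orientation: [-82.0, 0.8, -178.0]
ft_force: [0.5, -0.3, -5.6]
grip_width: 0.0608
clock: 65.9
tcp_pos: [0.4998, 0.0436, 0.1636]
orientation: [-41.8, 0.2, -177.6]
ft_force: [-1.7, 0.0, -5.8]
grip_width: 0.0609
clock: 66.1
tcp_pos: [0.4982, 0.0439, 0.1582]
orientation: [-33.7, -0.4, -177.4]
ft_force: [0.4, 0.0, -6.1]
grip_width: 0.061
[0.4982 0.0439 0.1582] [ -33.7   -0.4 -177.4] edge [0.4979 0.0426 0.1208] fingerback [0.4968 0.0683 0.1217] body corner [0.4928 0.1597 0.1286] [ 0.4  0.  -6.1] [ 31.   8.  90. -50. 109. 113.]
down [-0.01  0.56 -0.83]
-y [0.04 0.83 0.55]
+x [-1.    0.03  0.03]
```

```bash
python3 -m pendant '[0.1,1.8,1.3,0,0,0,0, 0.1,1.9,1.2,0,0,0,0, 0,1.7,-2.5,0,0,0,0, 0,1.7,-2.5,0,0,0,0, 0,1.4,-2.08,0,0,0,0]'; python3 -m pendant '[-0.1,0.84,-1.25,0,0,0,0, 0,0,0,0,0,0,0]'; python3 ed2.py
```

```text
clock: 66.6
tcp_pos: [0.4999, -0.0029, 0.0773]
orientation: [-34.3, 0.3, -177.8]
ft_force: [-0.2, -0.0, -5.1]
grip_width: 0.061
clock: 66.8
tcp_pos: [0.5004, -0.0032, 0.062]
orientation: [-34.0, 0.1, -177.7]
ft_force: [-0.2, -0.0, -5.2]
grip_width: 0.0605
[ 0.5004 -0.0032  0.062 ] [-3.400e+01  1.000e-01 -1.777e+02] edge [ 0.5005 -0.0043  0.0245] fingerback [0.4995 0.0214 0.0256] body corner [0.4958 0.1128 0.033 ] [-0.2 -0.  -5.2] [ 27.  10.  98. -50.  99. 119.]
down [ 0.    0.56 -0.83]
-y [0.04 0.83 0.56]
+x [-1.    0.03  0.02]
```

```bash
python3 -m pendant '[0,0.4,-0.58,0,0,0,0, 0,0.4,-0.58,0,0,0,0, 0,0,0,0,0,0,0]'; python3 ed2.py | head -1; python3 -m pendant '[0,0,0,0,0,0,82, 0,0,0,0,0,0,82]'; python3 -c "
from sh import *
where(); snap('scene','cx')"; python3 -m pendant '[0,0,0,0,0,0,82, 0,0,0,0,0,0,82]';  python3 ed2.py | head -1;python3 -c "
from sh import *
where()
c=load('sx'); h=cv2.cvtColor(c['color'],cv2.COLOR_BGR2HSV); m=cv2.inRange(h,(6,70,40),(20,190,230)); u,v=proj(c,[.5,.01,.03]).astype(int); print(u,v); show('sx',(u-24,v-24,u+24,v+20),2)"
```

```text
clock: 67.1
tcp_pos: [0.5014, -0.0027, 0.0496]
orientation: [-34.0, 0.2, -177.7]
ft_force: [0.2, -0.7, -5.3]
grip_width: 0.0612
[ 0.5014 -0.0027  0.0496] [ -34.     0.2 -177.7] edge [ 0.5016 -0.0039  0.0121] fingerback [0.5006 0.0218 0.0132] body corner [0.4968 0.1133 0.0205] [ 0.2 -0.7 -5.3] [ 27.  11.  98. -50.  98. 120.]
clock: 67.3
tcp_pos: [0.502, -0.0026, 0.0511]
orientation: [-33.9, 0.4, -177.7]
ft_force: [0.2, 0.7, -2.7]
grip_width: 0.0711
clock: 67.6
tcp_pos: [0.5017, -0.0027, 0.0504]
orientation: [-33.9, 0.3, -177.7]
ft_force: [0.0, 2.0, -0.5]
grip_width: 0.072
[ 0.5017 -0.0027  0.0504] [ -33.9    0.3 -177.7] edge [ 0.502  -0.0038  0.013 ] fingerback [0.5009 0.0218 0.014 ] body corner [0.4971 0.1133 0.0213] [ 0.   2.  -0.5] [ 27.  11.  98. -50.  98. 120.]
319 224
sx
  .   .   .   .   .   .   .   .   .   .   .   .   .   .   .   .   .   .   .   .   .   .   .   .
  .   .   .   .   .   .   .   .   .   .   .   .   .   .   .   .   .   .   .   .   .   .   .   .
  .   .   .   .   .   .   .   .   .   .   .   .   .   .   .   .   .   .   .   .   .   .   .   .
  .   .   .   .   .   .  
[... 1098 characters left out ...]
   .   .   .   .   .   .   .
  .   .   .   .   .   .   .   .   .   .   .   .   .   .   .   .   .   .   .   .   .   .   .   .
  .   .   .   .  92   .   .   .   .   .   .   .   .   .   .   .   .   .   .   .   .   .   .   .
  .   .   .   .   .   .   .   .   .   .   .   .   .   .   .   .   .   .   .   .   .   .   .   .
  .   .  87   .   .   .   .   .   .   .   .   .   .   .   .   .   .   .   .   .   .   .   .   .
  .   .   .   .   .   .   .   .   .   .   .   .   .   .   .   .   .   .   .   .   .   .   .   .
  .   .   .   .   .   .   .   .   .   .   .   .   .   .   .   .   .   .   .   .   .   .   .   .
  .   .   .   .   .   .   .   .   .   .   .   .   .   .   .   .   .   .   .   .   .   .   .   .
```

```bash
python3 -c "
from sh import *
c=snap('scene','cy'); u,v=proj(c,[.5,.0,.03]).astype(int); print(u,v)
for p in ([.5,-.02,.022],[.5,-.018,.004],[.5,.034,.004],[.5,.008,.066],[.455,.008,.03],[.545,.008,.03]): print(p,proj(c,p))
show('cy',(u-24,v-26,u+24,v+20),2)
w=snap('wrist','wy'); show('wy',(200,60,440,240),9)"
```

```text
335 203
[0.5, -0.02, 0.022] [331.2 202.8]
[0.5, -0.018, 0.004] [331.6 206.3]
[0.5, 0.034, 0.004] [341.5 211.9]
[0.5, 0.008, 0.066] [336.8 197.8]
[0.455, 0.008, 0.03] [343.5 198.7]
[0.545, 0.008, 0.03] [329.6 210.3]
cy
  .   .   .   .   .   .   .   .   .   .   .   .   .   .   .   .   .   .   .   .   .   .   .   .
  .   .   .   .   .   .   .   .   .   .   .   .   .   .   .   .   .   .   .   .   .   .   .   .
  .   .   .   .   .   .   .   .   .   .   .   .   .   .   .   .   .   .   .   .   .   .   .   .
  .   .   .   .   .   .   .   .   .   .   .   .   .   .   .   .   .   .   .   .   .   .   .   .
  .   .   .   .   .   .   .   .   .   .   .   .   . 118  91  65   .   .   .   .   .   .   .   .
  .   .   .   .   .   .   .   .   .   .   .   .   .   .   .   .   .   .   .   .   .   .   .   .
  .   .   .   .   .   .   .   .   .   .   .   .   .  98  86  76   .  50   .   .   .   .   .   .
  .   .   .   .   .   .   .   .   .   .   . 108   .  82   .   .   .  95   .   .   .   .   .   .
  .   .   .   .   .   .   .   .   .   .  73  71  87 102  67   .   .   .  87   .   .   .   .   .
  .   .   .   .   
[... 2788 characters left out ...]
 108   .   .   .   .   .   .   .   .   .   .   .   .
  .   .   .   .   . 111 122 154 164 165 175 176 149 146 147 147   .   .   .   .   .   .   .   .   .   .   .
  .   .   .   .   . 164 164 165 165 175 175 177 177 176 162 147 138   .   .   .   .   .   .   .   .   .   .
  .   .   .   .   . 165 166 165 175 175 175 176 177 178 178 177 173   .   .   .   .   .   .   .   .   .   .
  .   .   .   .   . 131 134 145 175 175 174 176 178 178 178 182 181 149   .   .   .   .   .   .   .   .   .
  .   .   .   .   . 126 136 136 174 174 176 176 178 182 183 183 182 170   .   .   .   .   .   .   .   .   .
  .   .   .   .   . 117 134 133 175 174 175 175 178 184 183 182 182 170  94   .   .   .   .   .   .   .   .
```

```bash
python3 -m pendant '[-0.04,-0.83,-0.56,0,0,0,82, -0.04,-0.83,-0.56,0,0,0,82, -0.04,-0.83,-0.56,0,0,0,82, 0,0,0,0,0,0,82]'; python3 -m pendant '[-0.04,-0.83,-0.56,0,0,0,82, -0.04,-0.83,-0.56,0,0,0,82, -0.04,-0.83,-0.56,0,0,0,82, 0,0,0,0,0,0,82]';  python3 ed2.py | head -1;python3 -c "
from sh import *
c=snap('scene','cy'); u,v=proj(c,[.5,.0,.03]).astype(int); show('cy',(u-24,v-26,u+24,v+20),2)
w=snap('wrist','wy'); show('wy',(200,120,440,240),9)"
```

```text
clock: 68.15
tcp_pos: [0.5017, 0.0287, 0.05]
orientation: [-33.9, 0.3, -177.6]
ft_force: [0.6, 0.4, 0.2]
grip_width: 0.0722
clock: 68.55
tcp_pos: [0.5016, 0.0586, 0.0499]
orientation: [-34.0, 0.3, -177.6]
ft_force: [-0.7, 0.1, -0.6]
grip_width: 0.0721
[0.5016 0.0586 0.0499] [ -34.     0.3 -177.6] edge [0.5019 0.0575 0.0124] fingerback [0.5008 0.0831 0.0134] body corner [0.4969 0.1746 0.0207] [-0.7  0.1 -0.6] [ 32.  16.  93. -48. 102. 123.]
cy
  .   .   .   .   .   .   .   .   .   .   .   .   .   .   .   .   .   .   .   .   .   .   .   .
  .   .   .   .   .   .   .   .   .   .   .   .   .   .   .   .   .   .   .   .   .   .   .   .
  .   .   .   .   .   .   .   .   .   .   .   .   .   .   .   .   .   .   .   .   .   .   .   .
  .   .   .   .   .   .   .   .   .   .   .   .   .   .   .   .   .   .   .   .   .   .   .   .
  .   .   .   .   .   .   .   .   .   .   .   .   .   .   .   .   .   .   .   .   .   .   .   .
  .   .   .   .   .   .   .   .   .   .   .   .   .   .   .   .   .   .   .   .   .   .   .   .
  .   .   .   .   .   .   .   .   .   .   .   .   .   .   .   .   .   .   .  
[... 2369 characters left out ...]
 163 165 175 175 175 176 176 176   .   .   .   .   .
  .   .   .   .   .   .   .   .   .   .   .   . 105 104 147 175 175 175 174 176 177 181 170   .   .   .   .
  .   .   .   .   .   .   .   .   .   .   .   . 104 103 134 176 176 176 177 180 180 181 179   .   .   .   .
  .   .   .   .   .   .   .   .   .   .   .   . 104 104 140 176 176 176 177 184 186 181 181  95   .   .   .
  .   .   .   .   .   .   .   .   .   .   .   . 105 104 147 175 176 176 177 185 186 185 182 122   .   .   .
  .   .   .   .   .   .   .   .   .   .   .   . 104 104 153 174 175 175 176 184 185 184 183 151   .   .   .
  .   .   .   .   .   .   .   .   .   .   .   . 104 104 155 174 175 175 175 183 183 166   .   .   .   .   .
```

```bash
python3 -m pendant '[-0.04,-1.6,-1.1,0,0,0,82, 0,-2.2,3.3,0,0,0,82, 0,-2.2,3.3,0,0,0,82, 0,-2.2,3.3,-0.14,0,0,82, 0,0,0,-0.14,0,0,82]'; python3 -m pendant '[0,0,0,-0.14,0,0,82, 0,0,0,-0.14,0,0,82, 0,0,0,-0.14,0,0,82, 0,0,0,-0.14,0,0,82, 0,0,0,-0.14,0,0,82]'
python3 - <<'E'
from h import *
s=manip.get_state(); p=s['tcp_pos']; print(p,s['orientation'],s['joint_positions'].round()); M=R.from_euler('xyz',s['orientation'],degrees=True).as_matrix()
print((M.T@(np.array([.425,.02,.22])-p)*100).round(1))
E
```

```text
clock: 69.15
tcp_pos: [0.5022, 0.0773, 0.1743]
orientation: [-50.4, 0.8, -177.6]
ft_force: [1.0, -0.8, 0.8]
grip_width: 0.0721
clock: 69.65
tcp_pos: [0.5007, 0.076, 0.1702]
orientation: [-90.4, 0.5, -177.7]
ft_force: [-0.4, -0.4, -1.5]
grip_width: 0.0722
[0.50073571 0.07601289 0.17022636] [ -90.38690082    0.45808269 -177.67568343] [  5. -10.  91.   0.  99.  92.]
[ 7.8 -5.1  5.3]
```

```bash
python3 -m pendant '[2.6,-1.7,1.8,0,0.04,0,100, 2.6,-1.7,1.8,0,0,0,100, 2.6,-1.7,1.7,0,0,0,100, 0,0,0,0,0,0,100,0,0,0,0,0,0,100]'; python3 -c "from rk import *; rk('w19')
from sh import *
show('w19',(265,40,375,160),5); where()
c=load('w19')
print(proj(c,[.5,-.018,.022]))"
```

```text
clock: 70.15
tcp_pos: [0.4231, 0.0216, 0.2197]
orientation: [-90.1, 0.4, 180.0]
ft_force: [-0.4, 0.3, -0.1]
grip_width: 0.0878
[0.4232 0.022  0.2188] [ -90.1    0.3 -180. ]
[339.   91.5] [99. 80.] 90.0 world [ 0.501 -0.001  0.024] tool cm [-7.66 19.51  2.3 ]
sizes [np.float64(0.074), np.float64(0.091)] long axis deg -177.3
fill 0.8163510101010101 [(365, 50), (379, 78), (376, 103), (367, 128), (337, 141), (312, 136), (301, 120), (299, 65), (304, 51), (319, 44), (345, 42)]
w19
  .   .   .   .   .   .   .   .   .   .   .   .   .   .   .   .   .   .   .   .   .   .
  .   .   .   .   .   .   .   .   .   .   . 167 166 152 147 143 140 144   .   .   .   .
  .   .   .   .   .   .   .   . 154 149 161 168 175 175 167 154 153 152 152 158  93   .
  .   .   .   .   .   .   .   . 151 161 161 167 175 175 175 174 167 160 167 169 165   .
  .   .   .   .   .   .   .   . 161 161 160 169 175 175 177 179 179 180 169 169 167  98
  .   .   .   .   .   .   . 163 161 161 161 169 179 179 179 179 179 182 179 169 167 157
  .   .   .   .   .   .   . 160 161 162 162 167 173 179 179 179 179 182 182 178 168 161
  . 
[... 841 characters left out ...]
76 172 164 173 175 175 174 151  84
  .   .   .   .   .   .   .   . 135 147 157 173 167 162 162 163 163 171 175 166 133   .
  .   .   .   .   .   .   .   .   . 128 128 137 153 155 157 159 161 162 171 145  84   .
  .   .   .   .   .   .   .   .   .   . 129 128 128 153 153 154 154 164   .   .   .   .
  .   .   .   .   .   .   .   .   .   .   .   .   . 105 111 150   .   .   .   .   .   .
  .   .   .   .   .   .   .   .   .   .   .   .   .   .   .   .   .   .   .   .   .   .
  .   .   .   .   .   .   .   .   .   .   .   .   .   .   .   .   .   .   .   .   .   .
  .   .   .   .   .   .   .   .   .   .   .   .   .   .   .   .   .   .   .   .   .   .
[308 210  25  23 377] [321.2 220.3]
[356.9  92.2]
```

The rock now leans tilted on the right rim: 74 mm wide from above, overhanging the rim at column 357 to column 379. A push toward +y from outside against its overhanging top should stand it up.

```bash
python3 -m pendant '[-2.6,0,3,0,0,0,0, -2.6,0,3,0,0,0,0, -2.6,0,3.2,0,0,0,0, 0,0,0,0,0,0,0, 0,0,0,0,0,0,0]'; python3 -m pendant '[0,3,0,0,0,0,0, 0,3,0,0,0,0,0, 0,3,0,0,0,0,0, 0,3,0,0,0,0,0, 0,3,0,0,0,0,0]'; python3 -m pendant '[0,2.5,0,0,0,0,0, 0,1.2,0,0,0,0,0, 0,0,0,0,0,0,0]'; python3 -m pendant '[0,0,-0.5,0,0,0,0, 0,0,-0.5,0,0,0,0, 0,0,-0.5,0,0,0,0]'; python3 -m pendant '[0,0,-0.5,0,0,0,0, 0,0,-0.5,0,0,0,0]'
```

```text
clock: 70.75
tcp_pos: [0.5013, -0.0697, 0.2172]
orientation: [-90.2, 0.0, -180.0]
ft_force: [0.1, 0.2, 0.6]
grip_width: 0.052
clock: 71.25
tcp_pos: [0.5013, -0.068, 0.0682]
orientation: [-90.1, 0.3, -179.9]
ft_force: [0.2, -0.2, 0.2]
grip_width: 0.0111
clock: 71.55
tcp_pos: [0.5005, -0.0683, 0.0306]
orientation: [-90.2, 0.1, -179.9]
ft_force: [0.6, -0.1, -0.7]
grip_width: 0.0002
clock: 71.85
tcp_pos: [0.5029, -0.0541, 0.0341]
orientation: [-90.1, 0.4, -180.0]
ft_force: [0.5, -0.2, 0.5]
grip_width: 0.0001
clock: 72.05
tcp_pos: [0.5022, -0.0441, 0.033]
orientation: [-90.1, 0.3, -180.0]
ft_force: [0.0, -0.1, 0.8]
grip_width: 0.0007
```

```bash
for i in 1; do python3 -m pendant '[0,0,-0.4,0,0,0,0, 0,0,-0.4,0,0,0,0]'; python3 -m pendant '[0,0,-0.4,0,0,0,0, 0,0,-0.4,0,0,0,0]'; python3 -m pendant '[0,0,-0.4,0,0,0,0, 0,0,-0.4,0,0,0,0]'; done; python3 -c "
from sh import *
where()"
```

```text
clock: 72.25
tcp_pos: [0.502, -0.0363, 0.0326]
orientation: [-90.1, 0.3, -180.0]
ft_force: [0.0, 0.6, 0.5]
grip_width: 0.0002
clock: 72.45
tcp_pos: [0.5019, -0.0283, 0.0324]
orientation: [-90.1, 0.2, -180.0]
ft_force: [-0.1, 0.1, -1.0]
grip_width: 0.0006
clock: 72.65
tcp_pos: [0.5019, -0.0203, 0.0324]
orientation: [-90.1, 0.2, -180.0]
ft_force: [0.1, 0.4, -0.1]
grip_width: 0.0004
[305 217  23  23 363] [316.  228.6]
```

```bash
python3 -m pendant '[0,0,1.5,0,0,0,0, 0,-4,1,0,0,0,0, 0,-5,0,0,0,0,0, 0,-5,0,0,0,0,0, 3,-4,-2,0,0,0,100]'; python3 -m pendant '[3,0,-3,0,0,0,100, 2,0,-1,0,0,0,100, 0,0,0,0,0,0,100, 0,0,0,0,0,0,100]'; python3 -c "from rk import *; rk('w20')
from sh import *
show('w20',(255,40,375,160),5)"
```

```text
clock: 73.2
tcp_pos: [0.4745, -0.0297, 0.2122]
orientation: [-90.0, 0.4, 179.9]
ft_force: [-0.6, 0.8, -0.1]
grip_width: 0.0054
clock: 73.6
tcp_pos: [0.4236, 0.0118, 0.2095]
orientation: [-90.1, 0.3, -180.0]
ft_force: [0.9, -0.2, -0.0]
grip_width: 0.0369
[0.4238 0.0117 0.2091] [-90.1   0.3 180. ]
[296.4  91.1] [99.9 54.5] 88.9 world [0.501 0.03  0.024] tool cm [-7.67 18.55 -1.78]
sizes [np.float64(0.049), np.float64(0.089)] long axis deg -178.5
fill 0.858804750334947 [(306, 41), (323, 58), (324, 122), (316, 138), (291, 141), (272, 125), (269, 66), (277, 47)]
w20
  .   .   .   .   .   .   .   .   .   .   .   .   .   .   .   .   .   .   .   .   .   .   .   .
  .   .   .   .   .   . 152 140 139 139 141 148   .   .   .   .   .   .   .   .   .   .   .   .
  .   .   .   . 143 144 143 143 143 150 142 142 147   .   .   .   .   .   .   .   .   .   .   .
  .   .   .   . 128 145 154 167 172 179 161 142 140 147   .   .   .   .   .   .   .   .   .   .
  .   .   .   . 130 171 172 172 174 179 166 164 143 139   .   .   .   .   .   .   .   .   .   .
  .   .   . 133 143 166 172 172 179 180 167 166 165 
[... 1071 characters left out ...]
   .   .   .   .   .   .   .
  .   .   .   . 123 135 154 171 177 172 172 171 155 129   .   .   .   .   .   .   .   .   .   .
  .   .   .   .   . 121 129 159 173 172 172 172 132 132   .   .   .   .   .   .   .   .   .   .
  .   .   .   .   .   . 117 123 149 133 127 121 122   .   .   .   .   .   .   .   .   .   .   .
  .   .   .   .   .   .   . 111 101 103   .   .   .   .   .   .   .   .   .   .   .   .   .   .
  .   .   .   .   .   .   .   .   .   .   .   .   .   .   .   .   .   .   .   .   .   .   .   .
  .   .   .   .   .   .   .   .   .   .   .   .   .   .   .   .   .   .   .   .   .   .   .   .
  .   .   .   .   .   .   .   .   .   .   .   .   .   .   .   .   .   .   .   .   .   .   .   .
```

The rock stands upright again at (0.501,0.030), with the same facet pattern from above as when it was first placed. Grasping it above the rim height.

```bash
python3 -m pendant '[-3.8,3,-0.9,0,0,0,80, -3.9,3,-0.9,0,0,0,80, 0,3,0,0,0,0,80, 0,3,0,0,0,0,80, 0,3,0,0,0,0,80]'; python3 -m pendant '[0,2,0,0,0,0,80, 0,1,0,0,0,0,80, 0,0,0,0,0,0,80]'
```

```text
clock: 74.15
tcp_pos: [0.5013, 0.0299, 0.0569]
orientation: [-90.1, 0.1, 180.0]
ft_force: [0.3, -0.0, -0.0]
grip_width: 0.0704
clock: 74.45
tcp_pos: [0.5003, 0.0302, 0.0275]
orientation: [-90.1, 0.0, 180.0]
ft_force: [-0.3, 0.8, -1.0]
grip_width: 0.0706
```

```bash
python3 -m pendant '[0,0,0,0,0,0,0, 0,0,0,0,0,0,0, 0,0,0,0,0,0,0, 0,0,0,0,0,0,0, 0,0,0,0,0,0,0]' 40; python3 -m pendant '[0,0,0,0,0,0,0, 0,-2,0,0,0,0,0, 0,-2,0,0,0,0,0, 0,-1,0,0,0,0,0, 0,0,0,0,0,0,0]'; python3 -m pendant '[0,0,-3,0,0,0,0, 0,0,-3,0,0,0,0, 0,0,-3,0,0,0,0, 0.1,0,-2.8,0,0,0,0, 0,0,0,0,0,0,0]'; python3 -m pendant '[0,1.5,0,0,0,0,0, 0,1,0,0,0,0,0, 0,0.6,0,0,0,0,0, 0,0.4,0,0,0,0,0, 0,0,0,0,0,0,0]'
```

```text
clock: 74.95
tcp_pos: [0.502, 0.0303, 0.0312]
orientation: [-90.0, 0.4, -180.0]
ft_force: [0.6, -3.6, 5.5]
grip_width: 0.05
clock: 75.45
tcp_pos: [0.5012, 0.0312, 0.0804]
orientation: [-90.1, 0.3, -179.9]
ft_force: [0.4, -0.2, -5.2]
grip_width: 0.0501
clock: 75.95
tcp_pos: [0.4983, 0.1519, 0.0778]
orientation: [-90.2, 0.1, -179.7]
ft_force: [-0.5, -0.4, -5.0]
grip_width: 0.0498
clock: 76.45
tcp_pos: [0.4994, 0.1483, 0.0439]
orientation: [-90.1, 0.2, 180.0]
ft_force: [0.3, 0.2, -4.7]
grip_width: 0.0497
```

```bash
python3 -m pendant '[0,0.2,0,0,0,0,0, 0,0,0,0,0,0,0]'; python3 -m pendant '[0,0.15,0,0,0,0,0, 0,0,0,0,0,0,0]'; python3 -m pendant '[0,0.12,0,0,0,0,0, 0,0,0,0,0,0,0]'
```

```text
clock: 76.65
tcp_pos: [0.5001, 0.1488, 0.0432]
orientation: [-90.1, 0.3, -180.0]
ft_force: [-0.9, 0.5, -5.6]
grip_width: 0.0499
clock: 76.85
tcp_pos: [0.5, 0.149, 0.0415]
orientation: [-90.1, 0.3, -180.0]
ft_force: [1.0, -0.4, -4.6]
grip_width: 0.05
clock: 77.05
tcp_pos: [0.5001, 0.149, 0.0413]
orientation: [-90.1, 0.3, -180.0]
ft_force: [-2.0, 0.5, 1.6]
grip_width: 0.0502
```

Contact. Releasing, lifting and checking.

```bash
python3 -m pendant '[0,0,0,0,0,0,100, 0,0,0,0,0,0,100, 0,0,0,0,0,0,100, 0,0,0,0,0,0,100, 0,0,0,0,0,0,100]'; python3 -m pendant '[0,-2,0,0,0,0,100, 0,-4,0,0,0,0,100, 0,-5,0,0,0,0,100, 2.5,-5,0,0,0,0,100, 2.5,-5,0,0,0,0,100]'; python3 -m pendant '[2.5,-3,0,0,0,0,100, 0,0,0,0,0,0,100, 0,0,0,0,0,0,100]'; python3 -c "
from rk import *; rk('w21')
from sh import *
where(); c=load('w21'); print(proj(c,[.499,.148,.024])); show('w21',(288,50,348,150),5)"
```

```text
clock: 77.55
tcp_pos: [0.5, 0.1489, 0.0403]
orientation: [-90.1, 0.3, -180.0]
ft_force: [0.3, -0.0, 0.3]
grip_width: 0.0858
clock: 78.05
tcp_pos: [0.4537, 0.1484, 0.2412]
orientation: [-90.1, 0.3, -180.0]
ft_force: [1.8, 1.2, 0.4]
grip_width: 0.0879
clock: 78.35
tcp_pos: [0.4294, 0.1486, 0.2702]
orientation: [-90.1, 0.4, -179.9]
ft_force: [0.4, 0.2, -1.3]
grip_width: 0.088
[0.4293 0.1485 0.2685] [ -90.1    0.2 -180. ]
[315.   99.5] [85. 48.] 90.0 world [0.499 0.15  0.024] tool cm [-6.87 24.48 -0.09]
sizes [np.float64(0.051), np.float64(0.09)] long axis deg -179.0
fill 0.8754901960784314 [(325, 57), (339, 71), (339, 127), (332, 140), (309, 142), (293, 129), (291, 79), (299, 61)]
[282 237  24  24 403] [293.3 248.4]
[316.6  99.5]
w21
  .   .   .   .   .   .   .   .   .   .   .   .
  .   .   .   .   .   .   .   .   .   .   .   .
  .   .   . 134 133 133 133 135 134   .   .   .
  .   . 125 138 138 138 139 137 136 133   .   .
  .   . 122 145 157 164 167 161 140 134 132   .
  . 125 127 164 166 165 173 167 160 142 133   .
  . 126 140 159 165 169 175 171 160 160 144   .
  . 125 155 160 164 174 175 174 160 159 150   .
  . 123 159 159 167 183 179 175 158 152 148   .
  . 124 162 163 172 186 186 191 157 153 144   .
  . 118 163 163 178 186 191 195 166 154 143   .
  . 111 144 163 182 191 196 190 166 161 138   .
  . 109 143 146 189 195 195 180 165 166 134   .
  . 109 143 145 166 173 182 170 164 163 125   .
  . 111 142 147 155 146 147 163 163 162 122   .
  . 109 132 141 108 117 116 131 163 151 124   .
  .   .  95  99 107 117 113 113 158 128   .   .
  .   .   .  93  97 116 114 111 107 115   .   .
  .   .   .   .  91  91  91  90  88   .   .   .
  .   .   .   .   .   .   .   .   .   .   .   .
```

The rock is back on the plate centre, upright: (0.499,0.150), with the same side blob as the first placing. Now lowering the guard again.

```bash
python3 -m pendant '[0,-3,0,0,-0.143,0,45, 0,-2.6,0,0,-0.143,0,45, 0,0,0,0,-0.143,0,45, 0,0,0,0,-0.143,0,45, 0,0,0,0,-0.143,0,45]'; python3 -m pendant '[0,0,0,0,-0.143,0,45, 0,0,0,0,-0.143,0,45, 0,0,0,0,-0.143,0,45, 0,0,0,0,-0.143,0,45, 0,0,0,0,-0.143,0,45]'; python3 -m pendant '[0,0,0,0,-0.141,0,45, 0,0,0,0,0,0,45]';  python3 -m pendant '[0,0,4.5,0,0,0,45, 0,0,4.5,0,0,0,45, 0,0,4.5,0,0,0,45, 0,0,4.5,0,0,0,45, 0,0,4.5,0,0,0,45]';  python3 -m pendant '[0,0,4.1,0,0,0,45, 0,0,0,0,0,0,45, 0,0,0,0,0,0,45]'
```

```text
clock: 78.95
tcp_pos: [0.4294, 0.1483, 0.323]
orientation: [-90.0, 0.1, -138.7]
ft_force: [-0.0, 0.4, -0.2]
grip_width: 0.0513
clock: 79.45
tcp_pos: [0.4293, 0.1483, 0.3228]
orientation: [-90.0, 0.0, -97.7]
ft_force: [-0.3, -0.3, -0.1]
grip_width: 0.0392
clock: 79.65
tcp_pos: [0.4292, 0.1482, 0.323]
orientation: [-90.0, 0.0, -89.9]
ft_force: [-0.9, -0.2, 0.4]
grip_width: 0.0396
clock: 80.15
tcp_pos: [0.6558, 0.1483, 0.3242]
orientation: [-89.9, 0.1, -90.2]
ft_force: [-0.1, 0.7, 0.9]
grip_width: 0.0395
clock: 80.45
tcp_pos: [0.696, 0.1484, 0.321]
orientation: [-90.2, 0.0, -90.1]
ft_force: [-0.0, 0.1, 0.6]
grip_width: 0.0399
```

```bash
python3 -m pendant '[0,2,0,0,0,0,45, 0,2,0,0,0,0,45, 0,1.2,0,0,0,0,45, 0,0.5,0,0,0,0,45, 0,0,0,0,0,0,45]'; python3 -m pendant '[0,0,0,0,0,0,0, 0,0,0,0,0,0,0, 0,0,0,0,0,0,0, 0,0,0,0,0,0,0, 0,0,0,0,0,0,0]' 25; python3 -m pendant '[0,-0.15,-1.5,0,0,0,0, 0,-0.05,-1.55,0,0,0,0, 0,0.05,-1.55,0,0,0,0, 0,0.15,-1.55,0,0,0,0, 0,0.27,-1.53,0,0,0,0]'; python3 -m pendant '[0,0.37,-1.5,0,0,0,0, 0,0.48,-1.47,0,0,0,0, 0,0.58,-1.44,0,0,0,0, 0,0.68,-1.39,0,0,0,0, 0,0,0,0,0,0,0]'
```

```text
clock: 80.95
tcp_pos: [0.6938, 0.1488, 0.2711]
orientation: [-89.7, 0.1, -90.0]
ft_force: [0.1, 0.5, 1.0]
grip_width: 0.0394
clock: 81.45
tcp_pos: [0.6955, 0.1487, 0.2703]
orientation: [-89.7, 0.1, -90.0]
ft_force: [1.3, -0.5, 2.3]
grip_width: 0.0132
clock: 81.95
tcp_pos: [0.6198, 0.1485, 0.269]
orientation: [-89.3, 0.1, -90.0]
ft_force: [6.4, -0.2, 2.8]
grip_width: 0.0132
clock: 82.45
tcp_pos: [0.5595, 0.1485, 0.246]
orientation: [-89.7, 0.1, -89.9]
ft_force: [-2.3, -1.6, 2.7]
grip_width: 0.0136
```

```bash
python3 -m pendant '[0,0.77,-1.34,0,0,0,0, 0,0.87,-1.29,0,0,0,0, 0,0.95,-1.22,0,0,0,0, 0,1.04,-1.15,0,0,0,0, 0,0.27,-0.28,0,0,0,0]'; python3 -m pendant '[0,0,0,0,0,0,0, 0,0,0,0,0,0,0, 0,0,0,0,0,0,0]'; python3 -m pendant '[0,0,0,0,0,0,45, 0,0,0,0,0,0,45, 0,0,0,0,0,0,45, 0,0,0,0,0,0,45, 0,0,0,0,0,0,45]'; python3 -m pendant '[0,-2,0,0,0,0,45, 0,-4,0,0,0,0,45, 0,-5,0,0,0,0,45, 0,0,-4,0,0,0,45, 0,0,-4,0,0,0,45]'; python3 -m pendant '[4.5,0,0,0,0,0,45, 4.5,0,0,0,0,0,45, 4.5,0,0,0,0,0,45, 4.5,0,0,0,0,0,45, 0,0,0,0,0,0,45]'; python3 -m pendant '[0,0,0,0,0,0,45,0,0,0,0,0,0,45,0,0,0,0,0,0,45,0,0,0,0,0,0,45,0,0,0,0,0,0,45]'; python3 -m pendant '[0,0,0,0,0,0,45,0,0,0,0,0,0,45,0,0,0,0,0,0,45,0,0,0,0,0,0,45,0,0,0,0,0,0,45]'; python3 -c "
from sh import *
where()
d=load('sx'); e=snap('scene','c22')
print(proj(d,[.507,.225,.217]),proj(d,[.507,.075,.217]))
# compare bar 45deg edges against earlier (guard-at-45) side image
a=load('s14'); df=cv2.absdiff(a['color'],d['color']).max(2); 
h=df[170:240,215:330]; print('diff px near bar',(h>40).sum())
# unit/drawer region vs shut picture s9
b=load('s14'); print('drawer diff', (cv2.absdiff(b['color'],d['color'])[150:205,310:350].max(2)>40).sum())
g=cv2.cvtColor(d['color'],cv2.COLOR_BGR2GRAY)
for v in range(196,226,2): print(v,' '.join('%3d'%g[v,u] for u in range(262,312,2)))
"
```

```text
clock: 82.95
tcp_pos: [0.5079, 0.1485, 0.2061]
orientation: [-89.7, 0.1, -90.0]
ft_force: [2.2, -0.6, 3.9]
grip_width: 0.0132
clock: 83.25
tcp_pos: [0.5077, 0.1485, 0.2059]
orientation: [-89.8, 0.1, -90.0]
ft_force: [-2.2, -1.1, 2.3]
grip_width: 0.0134
clock: 83.75
tcp_pos: [0.5078, 0.1487, 0.2058]
orientation: [-89.8, 0.1, -89.9]
ft_force: [-0.2, 0.2, -0.5]
grip_width: 0.0393
clock: 84.25
tcp_pos: [0.4279, 0.1486, 0.3173]
orientation: [-89.6, 0.1, -90.0]
ft_force: [0.6, 0.6, -0.0]
grip_width: 0.0397
clock: 84.75
tcp_pos: [0.4272, -0.0359, 0.3151]
orientation: [-89.8, 0.0, -90.4]
ft_force: [-0.3, 0.5, -0.6]
grip_width: 0.0397
clock: 85.25
tcp_pos: [0.4276, -0.0307, 0.3153]
orientation: [-89.7, 0.1, -89.8]
ft_force: [-0.0, 0.8, -0.6]
grip_width: 0.0395
clock: 85.75
tcp_pos: [0.4275, -0.0316, 0.3153]
orientation: [-89.7, 0.1, -90.0]
ft_force: [-1.0, -0.4, 0.4]
grip_width: 0.0392
[281 237  25  23 415] [293.1 248.2]
[269.4 222.6] [303.1 194.6]
diff px near bar 50
drawer diff 112
196 131 139 128  60  43  43  42  43  42  44  71 149 149 145 145 131 151 157 171 172 153 117  63  42  27
198 14
[... 749 characters left out ...]
 146 169 176 182 165 132 119 121 120 121 136 159 172 178 167 119 119 137 141
214 159 160 133 109 110 151 178 182 182 158 123 120 121 119 121 120 120 123 167 178 178 171 140 119 122
216 150 122 107 115 158 172 181 174 151 120 119 121 121 121 120 119 118 120 120 134 167 177 176 167 125
218 120 107 126 169 176 184 173 142 119 119 121 120 121 120 120 119 119 119 118 118 120 165 177 177 176
220 108 125 155 151 160 168 133 118 120 120 120 120 119 119 119 119 118 119 119 118 118 120 138 174 179
222 147 143 127 116 123 125 116 120 120 120 120 119 119 118 119 119 119 119 118 119 118 118 119 123 168
224 175 152 111 108 117 121 121 119 120 120 119 118 119 119 119 120 120 118 119 118 118 119 120 120 132
```

The rock blob is unchanged at (293.1,248.2), more than 2 s after letting go. The bar image is in place and still, within about 2 px of where it was at 45°, and the last held pose gave 45.3°. Handing in.

```bash
python3 -c "
from station import manip
print(manip.get_state()['clock']); print(manip.job_done())"
```

```text
85.85
the job is handed in; nothing more can be done
None
```

I handed the job in at 85.9 s with the guard at 45°, both bottles in the shut drawer and the rock upright on the anvil plate. `job_done()` reports no verdict, so the checks below are all I have.

**What I did**
- I swung the guard up to about 98°.
- I laid both bottles flat in the drawer and pushed it to its hard stop (44 N). I released bottle 1 after a re-grasp, because the first lift on bottle 2 came before the fingers had closed; that bottle had not moved.
- I stood the rock on the plate and lowered the guard to 45°. After that the rock was knocked off the plate and lay on its side.
- I raised the guard again and tried to right the rock. Pushing it against the plate edge failed, and so did tilting it in the gripper over the plate. Tilting it against the tray wall and pushing it up from outside worked.
- I then put the rock back on the plate centre and lowered and released the guard once more.

**Last checks**
- **Rock:** it was at (0.499, 0.150), about 2 mm from the plate centre I measured. It was upright, with the same facet pattern as the first placing, and had not moved about 2 s after release.
- **Guard:** about 45.3° from the last held pose. The bar's image lay roughly 2.5 px off the predicted 45° line (about 1°, within the 5° allowed).
- **Drawer:** its front was flush in a picture taken before the guard was first lowered. I did not re-measure it at the end. A final image comparison there showed 112 changed pixels, probably because the gripper stood elsewhere.
- **Bottles and other things:** I did not check the bottles after shutting the drawer, or measure whether the other items on the bench had moved. I saw no contact with those items.

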